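# Unstack part-filled spice trays and pile up the empties

## Task

Take the stack of part-filled spice trays apart: stand each of the three spice jars in the middle of its own coaster (yellow-capped jar on the yellow coaster, black-capped jar on the black, white-capped jar on the white). Pile the emptied trays squarely on the grey tray, the blue one directly on the grey and the red one on top of the blue. Never tip a jar over.

Things in the scene. Friction and masses are not known exactly. Their poses are not given: they have to be found in the camera images.
- yellow_jar: spice jar with a yellow cap, round, 45 mm across, 100 mm high, 0.07 to 0.15 kg; stands upright in a pocket of the blue tray. Origin: centre of its underside; z up along its axis
- black_jar: spice jar with a black cap (dark green on its top) and a green label, round, 40 mm across, 105 mm high, 0.07 to 0.15 kg; stands upright in a pocket of the blue tray. Origin: centre of its underside; z up along its axis
- white_jar: amber spice jar with a white cap and pale label, round, 42 mm across, 95 mm high with the cap (38 mm across) from 79 mm up, 0.07 to 0.15 kg; stands upright in the one pocket of the red tray that the blue tray leaves open. Origin: centre of its underside; z up along its axis
- blue_tray: loose blue plastic tray, 226 x 62 mm and 32 mm high, open on top, walls 4 mm and floor 4 mm thick, two cross walls making three pockets in a row (pocket centres 0 and 74 mm either way along x, each 70 x 54 mm inside). Origin: centre of its underside; x along its length, y across, z up. It starts on the red tray, shifted about one pocket along it, with two of its pockets filled and the overhanging one empty; 0.15 kg
- red_tray: loose red plastic tray, 226 x 62 mm and 32 mm high, open on top, walls 4 mm and floor 4 mm thick, two cross walls making three pockets in a row (pocket centres 0 and 74 mm either way along x, each 70 x 54 mm inside). Origin: centre of its underside; x along its length, y across, z up. It starts on the worktop under the blue tray; 0.15 kg
- grey_tray: empty grey plastic tray on the worktop, fixed to it; 226 x 62 mm and 32 mm high, open on top, walls 4 mm and floor 4 mm thick, two cross walls making three pockets in a row (pocket centres 0 and 74 mm either way along x, each 70 x 54 mm inside). Origin: centre of its underside; x along its length, y across, z up
- yellow_coaster: yellow coaster, a flat round disc 72 mm across and 6 mm thick, fixed to the worktop. Origin: centre of its underside; z up
- black_coaster: black coaster, a flat round disc 72 mm across and 6 mm thick, fixed to the worktop. Origin: centre of its underside; z up
- white_coaster: white coaster, a flat round disc 72 mm across and 6 mm thick, fixed to the worktop. Origin: centre of its underside; z up

How it is judged (in metres and radians):
At the end, for the whole second after the job is handed in: Each jar upright (0.1 rad) on the coaster of its colour, centres within 14 mm; the blue tray level on the grey, the red level on the blue, each centred within 15 mm and within 0.17 rad lengthwise of the one below (either way round); all released and at rest (horizontal distance between yellow_jar and yellow_coaster below 0.014 m and z of yellow_jar in the frame of yellow_coaster between 0.002 and 0.012 m and angle between each of yellow_jar, black_jar, white_jar, blue_tray, red_tray's own z axis and vertical below 0.1 rad and linear speed of each of yellow_jar, black_jar, white_jar, blue_tray, red_tray below 0.02 m/s and angular speed of each of yellow_jar, black_jar, white_jar, blue_tray, red_tray below 0.2 rad/s and horizontal distance between black_jar and black_coaster below 0.014 m and z of black_jar in the frame of black_coaster between 0.002 and 0.012 m and horizontal distance between white_jar and white_coaster below 0.014 m and z of white_jar in the frame of white_coaster between 0.002 and 0.012 m and horizontal distance between blue_tray and grey_tray below 0.015 m and z of blue_tray in the frame of grey_tray between 0.028 and 0.037 m and angle between the x axis of blue_tray and the x axis of grey_tray, either way round below 0.17 rad and horizontal distance between red_tray and blue_tray below 0.015 m and z of red_tray in the frame of blue_tray between 0.028 and 0.037 m and angle between the x axis of red_tray and the x axis of blue_tray, either way round below 0.17 rad); the robot touches nothing.
It fails at once if a spice jar is tipped over (angle between any of yellow_jar, black_jar, white_jar's own z axis and vertical above 0.7 rad).
It also fails if it takes over 128 s, if anything falls off the work surface, if the arm or the gripper's body presses on something with over 40 N, if the wrist force passes 120 N, or if a joint passes its speed limit or range.

## Robot

A 6-joint arm with a two-finger parallel gripper is mounted at the origin on a cart in front of the work surface, level with it; the furniture and walls round the work are solid. World frame = base frame: x ahead of the robot, y to its left, z up, the work surface at z = 0. Lengths are in m, angles in degrees, forces in N, time in s.
With the tool pointing down it reaches from about 0.4 to 0.825 m from the base axis. Payload 7 kg.
Tool frame: the origin (TCP) lies at the very end of the fingers, on their centre line; the grasp point (between the pads) lies 19 mm behind it (ctrl.hold_point_z is the distance from the TCP to the grasp point, in m); z points along the fingers, y is the line along which they close (so a half turn about z gives the same grasp; the last joint's range is limited). The gripper opens to 88 mm and grips with 3 to 60 N. Pads are 19 mm wide; open, the fingers measure 130 mm over their backs; the gripper's body (78 mm by 193 mm) begins 47 mm behind the grasp point.
Start: joints at [92.596, 20.546, 0.682, 0, -70.136, -16.507], TCP at [0.162, 0.655, 0.227] pointing down, gripper open.
Joint ranges: [-176.03, 176.03], [-82.01, 121.73], [-58.28, 71.71], [-173.87, 95.51], [-174.79, -0.11], [-173.66, 173.66]. Speed limits (degrees/s): [136.94, 136.94, 172.46, 180, 180, 180].

## Interface

Orientations are given as [roll, pitch, yaw] about the fixed x, y, z axes, in that order (R = Rz(yaw) Ry(pitch) Rx(roll)).
In Python, from plant import sensors, viewer, workorder, ctrl gives the robot as it stands.
- The arm moves only by the shell command python3 -m pendant 'ROWS'. ROWS is JSON, a list of rows, each a list of 3 entries, a list of its own where there are three numbers: the opening, from -1 (shut) to 1 (fully open), so that 0 is half open, then the shift along the tool's x, y, z in m, then the turn, a rotation vector about the tool's x, y, z in degrees. A call has 1 to 10 rows; each row is the pose to reach, as a shift and turn from the pose commanded when the call began, along the tool's axes at that moment; what a row does not reach only later rows make up. A row lasts 1/12 s, in which the tool goes at most 41.7 mm and 7.16 degrees, less where a joint would pass 70% of its speed; a pose out of reach is approached as far as the arm can. A call with a gripper value outside its range is refused whole. The fingers move at their own pace and stop on an object; the grip force is fixed at half the most. Time passes only in rows, so rows that repeat a pose let the fingers close. It gives the time, the measured TCP pose, the force, the opening and the grip force at its end, in the units of the state.
- sensors.get_obs(): the state, without advancing time (a new reading comes with each control period).
- viewer.snapshot(name): name is "scene" or "side" or "wrist"; returns the picture (384x512x3 uint8, red, green, blue); there is no depth.
- viewer.camera_params(name): a dict with "fx", "fy", "cx", "cy" (pixels), "dist" ([k1, k2, p1, p2, k3] as OpenCV has them; the pictures are not rectified), "extrinsics" (4x4, takes a point from world to camera coordinates). Camera axes: x right, y up, looking along -z (the intrinsics and any distortion apply to the point x, -y, -z); pixel columns grow to the right and rows downward; lengths in m; the calibration is good to about 2 mm. A picture is of the moment at which its call begins: read the wrist's pose just before it. camera_params takes no time and is no camera call; for the wrist camera it gives the pose at the moment of the call.
- workorder.close_job(): hands the job in; it is judged then, once.
The state is a dict: "clock": time; "joint_pos": joint angles; "qvel": joint speeds; "tau": joint torques, N m; "tool_pos": TCP position; "orientation": TCP orientation; "force": force on the tool from outside, world axes, zero at the start; "moment": the same for the moment, N m; "opening": finger opening in m; "gripper_force": force on a finger pad.
Only numpy, scipy, OpenCV 4.12 (cv2) and the standard library are available. Lean on these libraries where they do the work, as an engineer would, in place of code of your own. Each camera call takes 0.05 s, during which the arm holds its last target. There are 200 camera calls.

## Working session

There is one attempt and no reset: what is moved stays moved. The work goes in short steps, Python scripts to look and compute and a shell command to move; the robot and the scene stay as the last step left them, time stands still between calls to the robot, and variables do not carry over. Pictures are saved under pics/ and viewed, at most 14 in all, crops included, and the job is handed in when it is done.

```bash
ls; mkdir -p pics; cat > h.py <<'E'
import numpy as np, cv2
from plant import sensors, viewer, workorder, ctrl
def snap(n,f=None):
    p=viewer.camera_params(n); im=viewer.snapshot(n)
    if f: cv2.imwrite('pics/'+f,cv2.cvtColor(im,cv2.COLOR_RGB2BGR))
    return im,p
def ray(p,uv):
    K=np.array([[p['fx'],0,p['cx']],[0,p['fy'],p['cy']],[0,0,1]])
    q=cv2.undistortPoints(np.array(uv,float).reshape(-1,1,2),K,np.array(p['dist'],float)).reshape(-1,2)
    d=np.c_[q[:,0],-q[:,1],-np.ones(len(q))]
    E=np.array(p['extrinsics']);R=E[:3,:3];t=E[:3,3]
    return -R.T@t, d@R
def onz(p,uv,z):
    c,d=ray(p,uv); s=(z-c[2])/d[:,2]
    return c+s[:,None]*d
E
python3 - <<'E'
from h import *
o=sensors.get_obs();print(o)
ims=[]
for n in('scene','side','wrist'):
    im,p=snap(n,n+'0.png');print(n,np.round(ray(p,[[256,192]]),3))
E
```

```text
pics
{'clock': 0.0, 'joint_pos': array([ 9.25951955e+01,  2.05922162e+01,  6.32405819e-01, -2.20781153e-02,
       -7.01354496e+01, -1.65072338e+01]), 'qvel': array([ 0.06418808, -0.0109796 ,  0.04640154, -0.03526461, -0.09085037,
       -0.09803005]), 'tau': array([-1.27568356e-06, -5.82721245e+01,  2.93058693e+01,  6.99716493e+00,
        7.05792612e-03, -1.60461550e-04]), 'tool_pos': array([0.16218477, 0.65470538, 0.22559732]), 'orientation': array([ 1.79902769e+02, -7.17058296e-03, -1.39195516e+01]), 'force': array([ 0.63145691, -0.21768339,  0.5164028 ]), 'moment': array([ 0.0098299 , -0.01557925,  0.05928509]), 'gripper_force': 0.0, 'opening': 0.08789227488699726}Traceback (most recent call last):
  File "<stdin>", line 5, in <module>
    return _wrapfunc(a, 'round', decimals=decimals, out=out)
    return _wrapit(obj, method, *args, **kwds)
    conv = _array_converter(obj)
ValueError: setting an array element with a sequence. The requested array has an inhomogeneous shape after 1 dimensions. The detected shape was (2,) + inhomogeneous part.
```

```bash
python3 - <<'E'
from h import *
for n in('scene','side'):
    im,p=snap(n,n+'0.png');c,d=ray(p,[[256,192]]);print(n,c,d,p['fx'])
a=[cv2.imread(f'pics/{n}0.png') for n in('scene','side')]
for n,i in zip(('scene','side'),a): cv2.imwrite(f'pics/{n}0b.png',cv2.resize(i,(800,600),interpolation=cv2.INTER_CUBIC))
E
```

```text
scene [-0.05425884 -0.53602085  0.51629098] [[ 0.65960165  0.55905958 -0.50238928]] 400.8354883206613
side [ 0.5386036  -1.03330887  0.6742128 ] [[ 0.00447911  0.85016979 -0.52653926]] 484.6517340905489
```

View pics/scene0b.png

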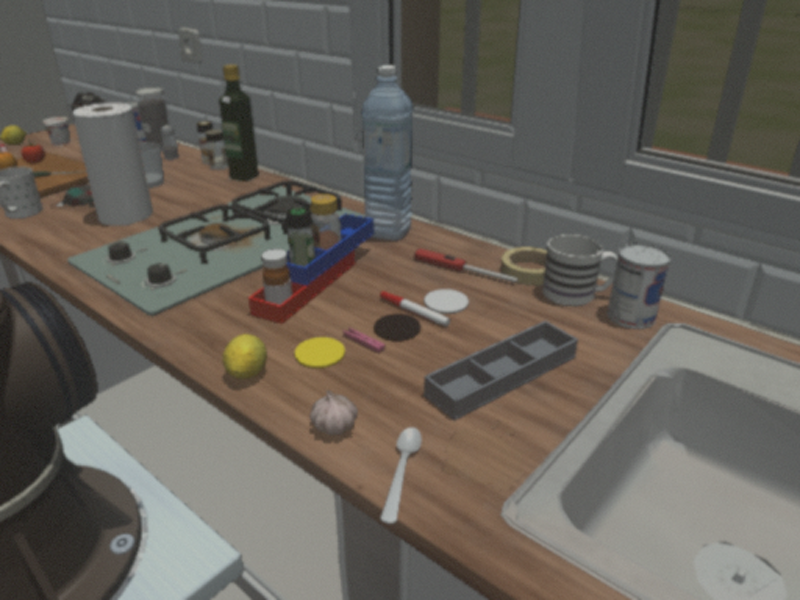

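View pics/side0b.png

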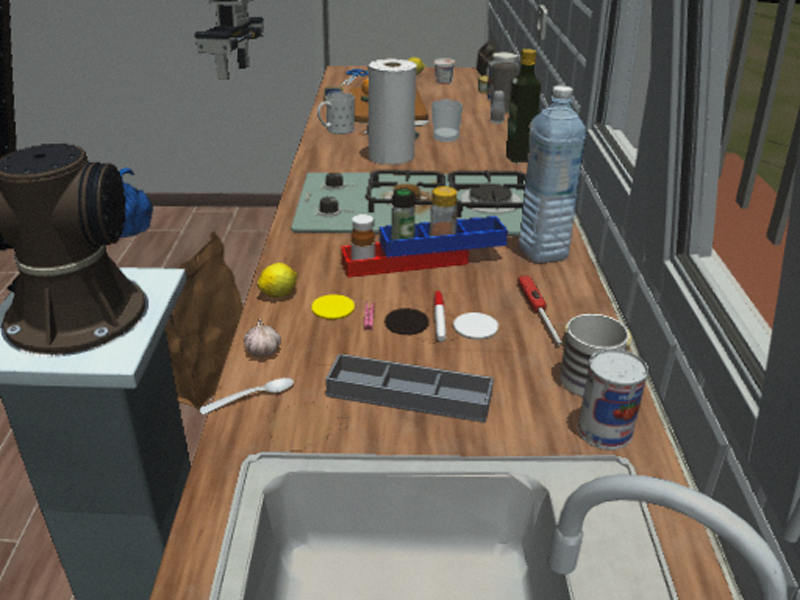

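Scene view: the coasters are at (320,352) yellow, (397,327) black and (446,300) white, and the grey tray is around (502,368). The stack is near (310,250), with the jar caps at (275,258), (299,213) and (324,203). The side view shows the stack running mainly along x, with the blue overhang at the bottle end (500,230).

```bash
cat > m.py <<'E'
from h import *
s=0.64
ims={n:(cv2.cvtColor(cv2.imread(f'pics/{n}0.png'),cv2.COLOR_BGR2HSV),viewer.camera_params(n)) for n in('scene','side')}
def blob(n,c,lo,hi,r=28):
    hsv,p=ims[n]; m=cv2.inRange(hsv,np.array(lo),np.array(hi))
    k,l,st,ce=cv2.connectedComponentsWithStats(m)
    b=min((i for i in range(1,k) if st[i,4]>40),key=lambda i:np.hypot(*(ce[i]-np.array(c)*s)))
    return ce[b],st[b],(l==b)
for n,cs in dict(scene=[(320,352),(397,327),(446,300)],side=[(333,307),(407,321),(476,325)]).items():
    for c,(lo,hi) in zip(cs,[((22,150,100),(35,255,255)),((0,0,0),(179,255,50)),((0,0,150),(179,50,255))]):
        e,st,m=blob(n,c,lo,hi); print(n,e.round(1),st,onz(ims[n][1],[e],.006)[0].round(4))
# caps tops (hand-read, 800x600)
for n,pts in dict(scene=[((275,254),.099),((299,209),.141),((324,199),.136)],side=[((363,218),.099),((404,191),.141),((445,190),.136)]).items():
    for q,z in pts: print(n,'cap',onz(ims[n][1],[np.array(q)*s],z)[0].round(3))
g=np.array([(340,356),(493,378),(488,418),(328,391)]) # grey, side view: top back-left, top back-right, then front lower
for q in g[:2]: print('grey',onz(ims['side'][1],[q*s],.032)[0].round(3))
for q in [(427,376),(548,326),(577,344)]: print('grey sc',onz(ims['scene'][1],[np.array(q)*s],.032)[0].round(3))
for q in [(252,296),(278,310)]: print('red sc',onz(ims['scene'][1],[np.array(q)*s],.032)[0].round(3))
for q in [(342,249),(347,262)]: print('red sd',onz(ims['side'][1],[np.array(q)*s],.032)[0].round(3))
for q in [(503,219),(507,232),(380,240)]: print('blue sd',onz(ims['side'][1],[np.array(q)*s],.064)[0].round(3))
E
python3 m.py
```

```text
scene [204.2 225. ] [189 216  32  19 483] [0.4299 0.0253 0.006 ]
scene [190.2 140.2] [179 129  21  20 169] [0.7336 0.4136 0.006 ]
scene [285.3 191.6] [272 185  28  14 302] [ 0.6654 -0.0237  0.006 ]
side [212.7 195.8] [199 188  28  17 356] [0.4325 0.0241 0.006 ]
side [259.8 205.7] [247 198  27  16 348] [ 0.554  -0.0192  0.006 ]
side [304.3 207.5] [290 200  29  16 362] [ 0.6652 -0.0249  0.006 ]
scene cap [0.477 0.164 0.099]
scene cap [0.555 0.191 0.141]
scene cap [0.62  0.203 0.136]
side cap [0.478 0.166 0.099]
side cap [0.549 0.19  0.141]
side cap [0.622 0.209 0.136]
grey [ 0.458 -0.152  0.032]
grey [ 0.674 -0.199  0.032]
grey sc [ 0.457 -0.148  0.032]
grey sc [ 0.662 -0.208  0.032]
grey sc [ 0.647 -0.261  0.032]
red sc [0.442 0.187 0.032]
red sc [0.44  0.123 0.032]
red sd [0.439 0.176 0.032]
red sd [0.451 0.128 0.032]
blue sd [0.735 0.244 0.064]
blue sd [0.736 0.19  0.064]
blue sd [0.508 0.151 0.064]
```

The side and scene rays agree to within a few mm. Next I'll go above the stack for a close wrist look.

```bash
cat >> h.py <<'E'
def plan(*tg):
    "tg: (x,y,z,yaw) targets, each from the present pose; prints shift (tool axes) and turn about tool z"
    from scipy.spatial.transform import Rotation as Ro
    o=sensors.get_obs(); R=Ro.from_euler('xyz',o['orientation'],degrees=True).as_matrix()
    y0=o['orientation'][2]; x0=np.array(o['tool_pos']); c,s=np.cos(np.radians(y0)),np.sin(np.radians(y0))
    R=np.array([[c,s,0],[s,-c,0],[0,0,-1]])
    print('t',round(o['clock'],2),'pos',x0.round(4),'yaw',round(y0,2),'rp',o['orientation'][:2].round(2),'open',round(o['opening'],4),'grip',round(o['gripper_force'],1),'F',np.round(o['force'],1))
    for t in tg:
        d=R.T@(np.array(t[:3])-x0); dy=(t[3]-y0+180)%360-180
        print(t,'-> shift',d.round(4).tolist(),'turn z',round(-dy,2),'rows',int(np.ceil(max(np.linalg.norm(d)/.0417,abs(dy)/7.16))))
E
python3 -c "
from h import *
plan((.162,.655,.32,-14),(.42,.17,.32,16),(.53,.17,.32,16))"
```

```text
t 0.15 pos [0.1622 0.6548 0.2258] yaw -13.92 rp [ 1.7992e+02 -1.0000e-02] open 0.0879 grip 0.0 F [ 0.2 -0.2  0.3]
(0.162, 0.655, 0.32, -14) -> shift [-0.0003, -0.0001, -0.0942] turn z 0.08 rows 3
(0.42, 0.17, 0.32, 16) -> shift [0.3668, 0.4086, -0.0942] turn z -29.92 rows 14
(0.53, 0.17, 0.32, 16) -> shift [0.4736, 0.3821, -0.0942] turn z -29.92 rows 15
```

```bash
python3 -m pendant '[[1,[0.12,0.13,-0.094],[0,0,-10]],[1,[0.12,0.13,-0.094],[0,0,-10]],[1,[0.37,0.41,-0.094],[0,0,-30]],[1,[0.37,0.41,-0.094],[0,0,-30]],[1,[0.37,0.41,-0.094],[0,0,-30]],[1,[0.37,0.41,-0.094],[0,0,-30]],[1,[0.37,0.41,-0.094],[0,0,-30]],[1,[0.37,0.41,-0.094],[0,0,-30]],[1,[0.37,0.41,-0.094],[0,0,-30]],[1,[0.37,0.41,-0.094],[0,0,-30]]]'; python3 -c "
from h import *
plan((.42,.17,.32,16),(.50,.17,.32,16))"
```

```text
clock: 0.98
tool_pos: [0.3537, 0.2964, 0.304]
orientation: [-180.0, -0.0, 16.1]
force: [1.7, -0.0, 0.0]
opening: 0.0874
gripper_force: 0.0
t 0.98 pos [0.3537 0.2964 0.304 ] yaw 16.12 rp [-1.7998e+02 -1.0000e-02] open 0.0874 grip 0.0 F [ 1.7 -0.   0. ]
(0.42, 0.17, 0.32, 16) -> shift [0.0286, 0.1398, -0.016] turn z 0.12 rows 4
(0.5, 0.17, 0.32, 16) -> shift [0.1054, 0.162, -0.016] turn z 0.12 rows 5
```

```bash
python3 -m pendant '[[1,[0.03,0.12,-0.016],[0,0,0]],[1,[0.03,0.12,-0.016],[0,0,0]],[1,[0.03,0.12,-0.016],[0,0,0]],[1,[0.105,0.162,-0.016],[0,0,0]],[1,[0.105,0.162,-0.016],[0,0,0]],[1,[0.105,0.162,-0.016],[0,0,0]],[1,[0.105,0.162,-0.016],[0,0,0]],[1,[0.105,0.162,-0.016],[0,0,0]],[1,[0.105,0.162,-0.016],[0,0,0]]]'; python3 -c "
from h import *
plan()
im,p=snap('wrist','w1.png');print(ray(p,[[256,192]]))"
```

```text
clock: 1.73
tool_pos: [0.4986, 0.172, 0.3196]
orientation: [-180.0, 0.0, 16.1]
force: [-0.0, 0.2, -0.1]
opening: 0.0877
gripper_force: 0.0
t 1.73 pos [0.4986 0.172  0.3196] yaw 16.11 rp [-1.8e+02  2.0e-02] open 0.0877 grip 0.0 F [-0.   0.2 -0.1]
(array([0.56930841, 0.19162906, 0.47799849]), array([[-0.2748992 , -0.08375287, -0.95787451]]))
```

View pics/w1.png

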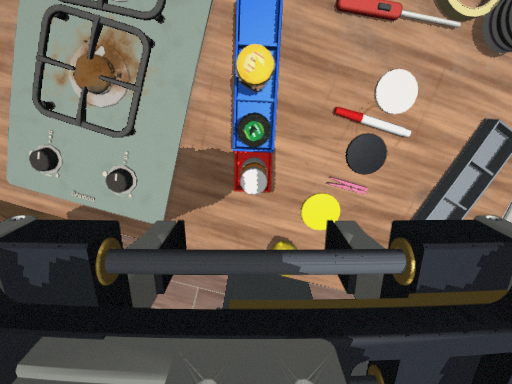

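The wrist view shows the caps at (255,64) yellow, (255,129) black/green and (255,180) white. The coasters are at (320,212), (366,154) and (397,91), and the tray row runs along image columns 235–278. I'll refine positions from these.

```bash
python3 - <<'E'
from h import *
p=viewer.camera_params('wrist'); im=cv2.imread('pics/w1.png'); hsv=cv2.cvtColor(im,cv2.COLOR_BGR2HSV)
def cc(c,lo,hi,z,w=26,name=''):
    x,y=c; m=np.zeros(hsv.shape[:2],np.uint8); y0,y1,x0,x1=max(y-w,0),y+w,x-w,x+w
    m[y0:y1,x0:x1]=cv2.inRange(hsv,np.array(lo),np.array(hi))[y0:y1,x0:x1]
    m=cv2.morphologyEx(m,cv2.MORPH_OPEN,np.ones((3,3)))
    q=max(cv2.findContours(m,0,2)[0],key=cv2.contourArea); (u,v),r=cv2.minEnclosingCircle(q)
    e=cv2.fitEllipse(q); print(name,np.round(e[0],1),np.round(e[1],1),'enc',round(u),round(v),round(r,1),onz(p,[e[0]],z)[0].round(4))
Y=((20,120,100),(36,255,255));W=((0,0,140),(179,60,255));K=((0,0,0),(179,255,60))
cc((320,212),*Y,.006,name='Ycoast');cc((366,154),*K,.006,name='Bcoast');cc((397,91),*W,.006,name='Wcoast')
cc((255,64),*Y,.136,name='Ycap');cc((255,129),(45,0,0),(100,255,120),.141,24,name='Bcap');cc((255,182),*W,.099,16,name='Wcap')
def rect(lo,hi,z,name,roi):
    m=cv2.inRange(hsv,np.array(lo),np.array(hi)); k=np.zeros_like(m);k[roi[1]:roi[3],roi[0]:roi[2]]=m[roi[1]:roi[3],roi[0]:roi[2]]
    k=cv2.morphologyEx(k,cv2.MORPH_OPEN,np.ones((3,3)))
    q=np.vstack([c for c in cv2.findContours(k,0,1)[0] if cv2.contourArea(c)>40]).reshape(-1,2)
    P=onz(p,q,z)[:,:2].astype(np.float32); r=cv2.minAreaRect(P); print(name,np.round(r[0],4),np.round(r[1],4),round(r[2],2)); print(np.round(cv2.boxPoints(r),4).tolist())
rect((100,120,40),(125,255,255),.064,'blue',(225,0,290,160))
rect((172,100,40),(179,255,255),.032,'red',(225,140,285,205))
E
```

```text
Ycoast [320.1 210.9] [35.7 39.6] enc 320 211 20.0 [0.4318 0.0286 0.006 ]
Bcoast [374.9 160.4] [13.7 39. ] enc 372 158 18.4 [ 0.5464 -0.0323  0.006 ]
Wcoast [396.4  91. ] [40.4 45.9] enc 396 91 23.3 [ 0.6643 -0.0228  0.006 ]
Ycap [254.5  64. ] [36.6 39.5] enc 254 64 19.9 [0.618  0.2064 0.136 ]Traceback (most recent call last):
  File "<stdin>", line 11, in <module>
  File "<stdin>", line 8, in cc
cv2.error: OpenCV(4.12.0) /io/opencv/modules/imgproc/src/shapedescr.cpp:361: error: (-201:Incorrect size of input array) There should be at least 5 points to fit the ellipse in function 'fitEllipseNoDirect'
```

```bash
python3 - <<'E'
from h import *
p=viewer.camera_params('wrist')
print(onz(p,[(254.5,129)],.141),onz(p,[(254.5,181)],.099),onz(p,[(366,154)],.006))
print(onz(p,[(234,150),(275,150),(234,97),(277,97)],.064).round(3))
plan((.55,.190,.20,16),(.55,.190,.085,16),(.618,.206,.20,16))
E
```

```text
[[0.54739885 0.18603565 0.141     ]] [[0.4754422  0.16530044 0.099     ]] [[ 0.55240827 -0.01282212  0.006     ]]
[[0.504 0.206 0.064]
 [0.521 0.147 0.064]
 [0.578 0.225 0.064]
 [0.595 0.166 0.064]]
t 1.78 pos [0.4985 0.1723 0.3199] yaw 16.15 rp [-1.7998e+02 -2.0000e-02] open 0.088 grip 0.0 F [-0.  -0.1  0.6]
(0.55, 0.19, 0.2, 16) -> shift [0.0544, -0.0027, 0.1199] turn z 0.15 rows 4
(0.55, 0.19, 0.085, 16) -> shift [0.0544, -0.0027, 0.2349] turn z 0.15 rows 6
(0.618, 0.206, 0.2, 16) -> shift [0.1242, 0.0009, 0.1199] turn z 0.15 rows 5
```

```bash
python3 -m pendant '[[1,[0.0516,0,0.08],[0,0,1]],[1,[0.0516,0,0.08],[0,0,1]],[1,[0.0516,0,0.12],[0,0,1]],[1,[0.0516,0,0.15],[0,0,1]],[1,[0.0516,0,0.18],[0,0,1]],[1,[0.0516,0,0.21],[0,0,1]],[1,[0.0516,0,0.237],[0,0,1]],[1,[0.0516,0,0.237],[0,0,1]],[1,[0.0516,0,0.237],[0,0,1]]]' && python3 -m pendant '[[-1,[0,0,0],[0,0,0]],[-1,[0,0,0],[0,0,0]],[-1,[0,0,0],[0,0,0]],[-1,[0,0,0],[0,0,0]],[-1,[0,0,0],[0,0,0]],[-1,[0,0,0],[0,0,0]],[-1,[0,0,0],[0,0,0]],[-1,[0,0,0],[0,0,0]]]'; python3 -c "
from h import *
plan((.548,.187,.20,15),(.553,-.016,.20,15),(.553,-.016,.053,15))
snap('scene','s2.png')"
```

```text
clock: 2.53
tool_pos: [0.5478, 0.1865, 0.0826]
orientation: [179.9, 0.1, 15.2]
force: [-0.2, 0.5, 0.8]
opening: 0.0877
gripper_force: 0.0
clock: 3.2
tool_pos: [0.5489, 0.1862, 0.0827]
orientation: [-180.0, -0.0, 15.1]
force: [0.3, -0.1, -1.0]
opening: 0.04
gripper_force: 26.7
t 3.2 pos [0.5489 0.1862 0.0827] yaw 15.08 rp [-1.8e+02 -1.0e-02] open 0.04 grip 26.7 F [ 0.3 -0.1 -1. ]
(0.548, 0.187, 0.2, 15) -> shift [-0.0007, -0.001, -0.1173] turn z 0.08 rows 3
(0.553, -0.016, 0.2, 15) -> shift [-0.0487, 0.1963, -0.1173] turn z 0.08 rows 6
(0.553, -0.016, 0.053, 15) -> shift [-0.0487, 0.1963, 0.0297] turn z 0.08 rows 5
```

```bash
python3 -m pendant '[[-1,[0,0,-0.02],[0,0,0]],[-1,[0,0,-0.05],[0,0,0]],[-1,[-0.005,0.01,-0.085],[0,0,0]],[-1,[-0.015,0.045,-0.085],[0,0,0]],[-1,[-0.025,0.085,-0.085],[0,0,0]],[-1,[-0.035,0.12,-0.085],[0,0,0]],[-1,[-0.042,0.155,-0.085],[0,0,0]],[-1,[-0.047,0.185,-0.085],[0,0,0]],[-1,[-0.0487,0.197,-0.085],[0,0,0]],[-1,[-0.0487,0.197,-0.07],[0,0,0]]]'; python3 - <<'E'
from h import *
plan((.553,-.017,.0535,15))
im,p=snap('wrist','w2.png'); s,_=snap('scene','s2.png')
cv2.imwrite('pics/c2.png',cv2.cvtColor(np.hstack([im,s])[:, :],cv2.COLOR_RGB2BGR)[::1]); a=cv2.imread('pics/c2.png'); cv2.imwrite('pics/c2.png',cv2.resize(a,(800,300)))
E
```

```text
clock: 4.08
tool_pos: [0.5548, -0.0191, 0.1549]
orientation: [180.0, -0.2, 14.9]
force: [-0.0, 0.9, -0.9]
opening: 0.04
gripper_force: 30.0
t 4.08 pos [ 0.5548 -0.0191  0.1549] yaw 14.95 rp [179.95  -0.23] open 0.04 grip 30.0 F [-0.   0.9 -0.9]
(0.553, -0.017, 0.0535, 15) -> shift [-0.0012, -0.0025, 0.1014] turn z -0.05 rows 3
```

View pics/c2.png

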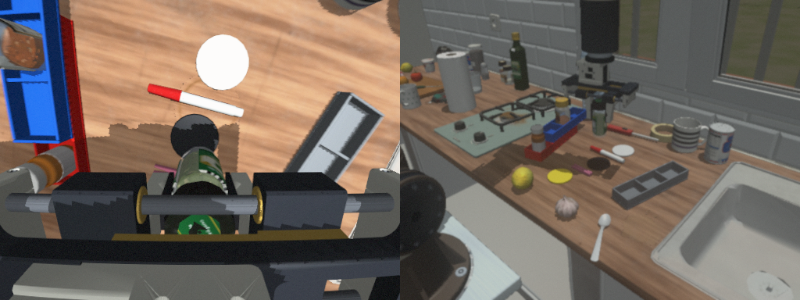

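The black jar is held upright over the black coaster: in the wrist half, the coaster's edges are at columns 171 and 219 and its top is at row 114. The other jars are still standing. I'll check the coaster centre from those edges.

```bash
python3 - <<'E'
from h import *
p=viewer.camera_params('wrist'); P=onz(p,np.array([[195,114],[171,136],[219,136],[222,62]])*1.28,.006)[:,:2]
x=np.array([np.cos(.2609),np.sin(.2609)]); print(P.round(4), P[0]-.036*x, (P[1]+P[2])/2)
E
```

```text
[[ 0.5837 -0.0039]
 [ 0.5444  0.0214]
 [ 0.5622 -0.0452]
 [ 0.6593 -0.0209]] [ 0.54894447 -0.01322959] [ 0.55327717 -0.01189449]
```

```bash
python3 -m pendant '[[-1,[0,0,0.03],[0,0,0]],[-1,[0,0,0.06],[0,0,0]],[-1,[0,0,0.08],[0,0,0]],[-1,[0,0,0.09],[0,0,0]],[-1,[0,0,0.096],[0,0,0]],[-1,[0,0,0.099],[0,0,0]],[-1,[0,0,0.099],[0,0,0]],[-1,[0,0,0.099],[0,0,0]]]' && python3 -m pendant '[[0,[0,0,0],[0,0,0]],[0.2,[0,0,0],[0,0,0]],[0.6,[0,0,0],[0,0,0]],[1,[0,0,0],[0,0,0]],[1,[0,0,0],[0,0,0]],[1,[0,0,0],[0,0,0]],[1,[0,0,-0.02],[0,0,0]],[1,[0,0,-0.05],[0,0,0]],[1,[0,0,-0.085],[0,0,0]],[1,[0,0,-0.12],[0,0,0]]]'; python3 - <<'E'
from h import *
plan((.6185,.205,.18,15),(.6185,.205,.082,15))
E
```

```text
clock: 4.85
tool_pos: [0.5539, -0.0164, 0.0547]
orientation: [180.0, -0.1, 15.1]
force: [-0.4, -0.0, -0.1]
opening: 0.0401
gripper_force: 30.0
clock: 5.68
tool_pos: [0.5525, -0.0169, 0.1746]
orientation: [180.0, 0.1, 15.1]
force: [1.4, -0.6, -0.8]
opening: 0.0875
gripper_force: 0.0
t 5.68 pos [ 0.5525 -0.0169  0.1746] yaw 15.09 rp [1.8e+02 9.0e-02] open 0.0875 grip 0.0 F [ 1.4 -0.6 -0.8]
(0.6185, 0.205, 0.18, 15) -> shift [0.1215, -0.1971, -0.0054] turn z 0.09 rows 6
(0.6185, 0.205, 0.082, 15) -> shift [0.1215, -0.1971, 0.0926] turn z 0.09 rows 6
```

```bash
python3 -m pendant '[[1,[0.02,-0.033,-0.02],[0,0,0]],[1,[0.04,-0.066,-0.02],[0,0,0]],[1,[0.06,-0.1,-0.02],[0,0,0]],[1,[0.08,-0.13,-0.02],[0,0,0]],[1,[0.1,-0.165,-0.02],[0,0,0]],[1,[0.115,-0.187,-0.01],[0,0,0]],[1,[0.1215,-0.197,0],[0,0,0]],[1,[0.1215,-0.197,0],[0,0,0]],[1,[0.1215,-0.197,0.015],[0,0,0]]]'; python3 - <<'E'
from h import *
plan((.6185,.205,.082,15))
im,p=snap('wrist','w3.png'); s,_=snap('side','s3.png')
a=cv2.cvtColor(np.hstack([im,s]),cv2.COLOR_RGB2BGR); cv2.imwrite('pics/c3.png',cv2.resize(a,(800,300)))
E
```

```text
clock: 6.43
tool_pos: [0.6201, 0.2059, 0.16]
orientation: [180.0, -0.1, 15.2]
force: [0.9, 0.4, 0.6]
opening: 0.0875
gripper_force: 0.0
t 6.43 pos [0.6201 0.2059 0.16  ] yaw 15.17 rp [ 1.7999e+02 -1.3000e-01] open 0.0875 grip 0.0 F [0.9 0.4 0.6]
(0.6185, 0.205, 0.082, 15) -> shift [-0.0017, 0.0004, 0.078] turn z 0.17 rows 2
```

View pics/c3.png

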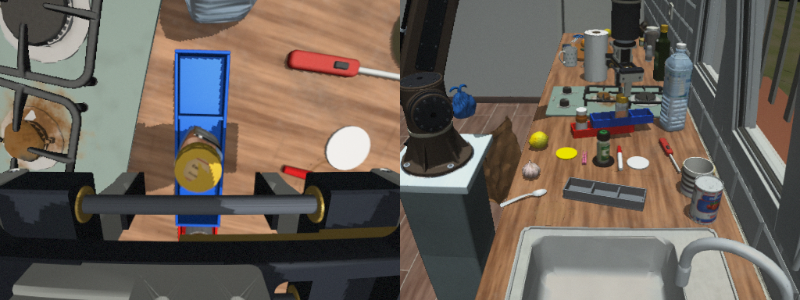

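The black jar stands on its coaster at (603,147) in the right half. The blue tray, columns 176–230, is square to the tool, and the yellow cap at (198,170) is centred between the fingers.

```bash
python3 -m pendant '[[1,[0,0,0.03],[0,0,0]],[1,[0,0,0.055],[0,0,0]],[1,[0,0,0.07],[0,0,0]],[1,[0,0,0.077],[0,0,0]],[1,[0,0,0.077],[0,0,0]]]' && python3 -m pendant '[[-1,[0,0,0],[0,0,0]],[-1,[0,0,0],[0,0,0]],[-1,[0,0,0],[0,0,0]],[-1,[0,0,0],[0,0,0]],[-1,[0,0,0],[0,0,0]],[-1,[0,0,0],[0,0,0]],[-1,[0,0,0],[0,0,0]]]'; python3 - <<'E'
from h import *
plan((.431,.0255,.17,15),(.431,.0255,.053,15))
E
```

```text
clock: 6.95
tool_pos: [0.6183, 0.2038, 0.0806]
orientation: [180.0, 0.1, 15.0]
force: [0.2, 0.7, -0.5]
opening: 0.0873
gripper_force: 0.0
clock: 7.53
tool_pos: [0.6193, 0.2054, 0.0821]
orientation: [-180.0, -0.0, 15.1]
force: [-1.1, 0.3, 2.7]
opening: 0.0497
gripper_force: 30.0
t 7.53 pos [0.6193 0.2054 0.0821] yaw 15.1 rp [-1.7998e+02 -4.0000e-02] open 0.0497 grip 30.0 F [-1.1  0.3  2.7]
(0.431, 0.0255, 0.17, 15) -> shift [-0.2287, 0.1246, -0.0879] turn z 0.1 rows 7
(0.431, 0.0255, 0.053, 15) -> shift [-0.2287, 0.1246, 0.0291] turn z 0.1 rows 7
```

```bash
python3 -m pendant '[[-1,[0,0,0],[0,0,0]],[-1,[0,0,0],[0,0,0]],[-1,[0,0,0],[0,0,0]]]'; python3 - <<'E'
from h import *
plan()
im,p=snap('wrist','w4.png'); s,q=snap('side','s4.png')
c=[np.linalg.norm(0)]
a=cv2.cvtColor(np.hstack([im[150:350,150:406],cv2.resize(s[120:220,340:468] if 0 else s[60:160,230:358],(256,200))]),cv2.COLOR_RGB2BGR); cv2.imwrite('pics/c4.png',cv2.resize(a,(800,312),interpolation=cv2.INTER_CUBIC))
E
```

```text
clock: 7.78
tool_pos: [0.6194, 0.2054, 0.082]
orientation: [-180.0, -0.0, 15.1]
force: [-1.3, 1.1, 4.2]
opening: 0.0489
gripper_force: 30.0
t 7.78 pos [0.6194 0.2054 0.082 ] yaw 15.1 rp [-1.7999e+02 -4.0000e-02] open 0.0489 grip 30.0 F [-1.3  1.1  4.2]
```

View pics/c4.png

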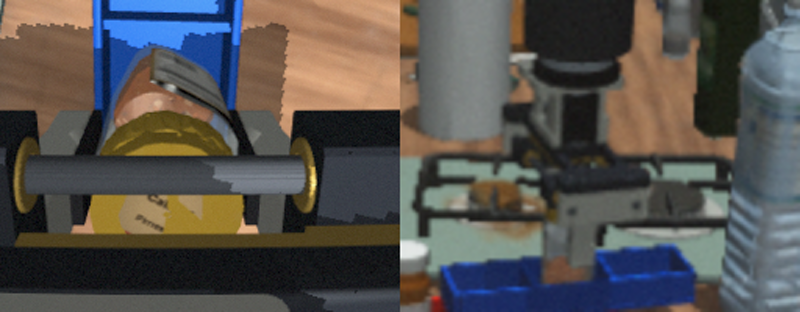

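```bash
python3 -m pendant '[[-0.1,[0,0,0],[0,0,0]],[0.2,[0,0,0],[0,0,0]],[1,[0,0,0],[0,0,0]],[1,[0,0,0],[0,0,0]],[1,[0,0,-0.03],[0,0,0]],[1,[0,0,-0.07],[0,0,0]],[1,[0,0,-0.11],[0,0,0]],[1,[0,0,-0.11],[0,0,0]],[1,[0,0,-0.11],[0,0,0]]]'; python3 - <<'E'
from h import *
plan()
im,p=snap('wrist','w5.png'); s,q=snap('side','s5.png')
a=cv2.cvtColor(np.hstack([im[60:260,128:384],cv2.resize(s[75:175,200:328],(256,200))]),cv2.COLOR_RGB2BGR); cv2.imwrite('pics/c5.png',cv2.resize(a,(800,312),interpolation=cv2.INTER_CUBIC))
E
```

```text
clock: 8.63
tool_pos: [0.6204, 0.2056, 0.1946]
orientation: [-179.9, -0.3, 15.1]
force: [-1.3, -1.3, -0.9]
opening: 0.0869
gripper_force: 0.0
t 8.63 pos [0.6204 0.2056 0.1946] yaw 15.09 rp [-179.92   -0.28] open 0.0869 grip 0.0 F [-1.3 -1.3 -0.9]
```

View pics/c5.png

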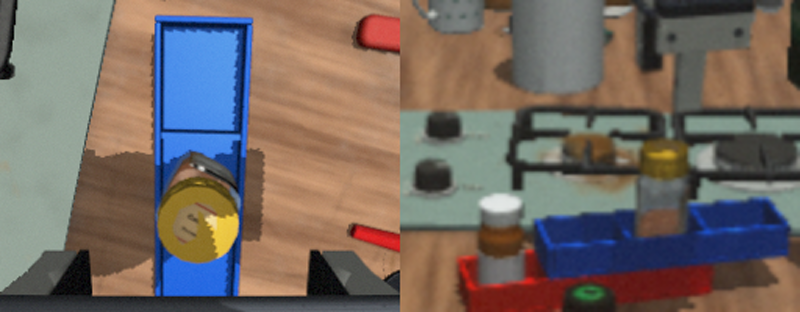

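Side view shows the yellow jar still upright, with its cap at (664,160). In the wrist view the cap is at (199,222) with the tray walls at columns 155 and 250. The 49 mm opening suggests the jar was squeezed off-centre, so I'll compute the lateral offset.

```bash
python3 - <<'E'
from h import *
p=viewer.camera_params('wrist'); im=cv2.imread('pics/w5.png'); hsv=cv2.cvtColor(im,cv2.COLOR_BGR2HSV)
m=cv2.morphologyEx(cv2.inRange(hsv,(18,110,70),(36,255,255)),cv2.MORPH_CLOSE,np.ones((9,9)))
q=max(cv2.findContours(m,0,1)[0],key=cv2.contourArea); b=cv2.boundingRect(q); e=cv2.minEnclosingCircle(q); print(b,e)
o=sensors.get_obs();y=np.radians(o['orientation'][2]);x0=o['tool_pos'];X=np.array([np.cos(y),np.sin(y)]);Y=np.array([np.sin(y),-np.cos(y)])
def loc(uv,z):
    P=onz(p,uv,z)[:,:2]; return np.c_[P,(P-x0[:2])@X,(P-x0[:2])@Y].round(4)
print(loc([e[0],(b[0],e[0][1]),(b[0]+b[2],e[0][1])],.136))
c=lambda u,v:(128+u*.64,60+v*.64)
print(loc([c(155,20),c(252,20),c(155,200),c(247,200),c(161,131),c(243,131)],.064))
for nm in('s5',):
    s=cv2.cvtColor(cv2.imread('pics/s5.png'),cv2.COLOR_BGR2HSV); P=viewer.camera_params('side')
    m=cv2.inRange(s,(18,110,70),(36,255,255)); m[:110-0]*=1; m[:, :250]=0; m[150:]=0; q=max(cv2.findContours(m,0,1)[0],key=cv2.contourArea); b=cv2.boundingRect(q);print(b)
    print(onz(P,[(b[0]+b[2]/2,b[1]+3)],.136))
E
```

```text
(229, 173, 52, 55) ((254.37762451171875, 200.3007049560547), 27.335527420043945)
[[ 6.209e-01  2.050e-01  2.300e-03  4.000e-04]
 [ 6.156e-01  2.248e-01  2.300e-03 -2.020e-02]
 [ 6.265e-01  1.841e-01  2.300e-03  2.200e-02]]
[[ 0.7158  0.2577  0.1077 -0.0258]
 [ 0.7314  0.1999  0.1077  0.034 ]
 [ 0.6035  0.2305 -0.0078 -0.0288]
 [ 0.6199  0.1697 -0.0079  0.0342]
 [ 0.6503  0.2377  0.0392 -0.0236]
 [ 0.6643  0.1858  0.0392  0.0302]]
(277, 119, 15, 14)
[[0.62095502 0.20599389 0.136     ]]
```

```bash
python3 -m pendant '[[1,[0.001,0.001,0.04],[0,0,0]],[1,[0.001,0.001,0.075],[0,0,0]],[1,[0.001,0.001,0.1],[0,0,0]],[1,[0.001,0.001,0.112],[0,0,0]],[0.4,[0.001,0.001,0.116],[0,0,0]],[0.3,[0.001,0.001,0.116],[0,0,0]],[0.2,[0.001,0.001,0.116],[0,0,0]],[0.2,[0.001,0.001,0.116],[0,0,0]]]' && python3 -m pendant '[[0.12,[0,0,0],[0,0,0]],[0.06,[0,0,0],[0,0,0]],[0,[0,0,0],[0,0,0]],[0,[0,0,0],[0,0,0]]]' && python3 -m pendant '[[-0.1,[0,0,0],[0,0,0]],[-0.2,[0,0,0],[0,0,0]],[-1,[0,0,0],[0,0,0]],[-1,[0,0,0],[0,0,0]],[-1,[0,0,0],[0,0,0]]]'
```

```text
clock: 9.4
tool_pos: [0.6214, 0.205, 0.0773]
orientation: [-180.0, -0.1, 15.1]
force: [0.4, 0.7, -0.0]
opening: 0.0666
gripper_force: 0.0
clock: 9.73
tool_pos: [0.6209, 0.2049, 0.0769]
orientation: [-180.0, -0.1, 15.1]
force: [-2.1, 1.0, 5.3]
opening: 0.0492
gripper_force: 30.0
clock: 10.15
tool_pos: [0.621, 0.2049, 0.0768]
orientation: [-180.0, -0.1, 15.1]
force: [-1.3, 1.7, 5.8]
opening: 0.0492
gripper_force: 30.0
```

```bash
python3 -m pendant '[[-1,[0,0,-0.005],[0,0,0]],[-1,[0,0,-0.01],[0,0,0]],[-1,[0,0,-0.018],[0,0,0]],[-1,[0,0,-0.018],[0,0,0]],[-1,[0,0,-0.018],[0,0,0]]]'; python3 - <<'E'
from h import *
plan()
im,p=snap('wrist','w6.png'); s,q=snap('side','s6.png')
a=cv2.cvtColor(np.hstack([im[150:350,128:384],cv2.resize(s[75:175,200:328],(256,200))]),cv2.COLOR_RGB2BGR); cv2.imwrite('pics/c6.png',cv2.resize(a,(800,312),interpolation=cv2.INTER_CUBIC))
E
```

```text
clock: 10.57
tool_pos: [0.6207, 0.2046, 0.0943]
orientation: [-180.0, -0.1, 15.1]
force: [0.2, -0.9, -1.3]
opening: 0.0491
gripper_force: 30.0
t 10.57 pos [0.6207 0.2046 0.0943] yaw 15.08 rp [-1.7998e+02 -6.0000e-02] open 0.0491 grip 30.0 F [ 0.2 -0.9 -1.3]
```

View pics/c6.png

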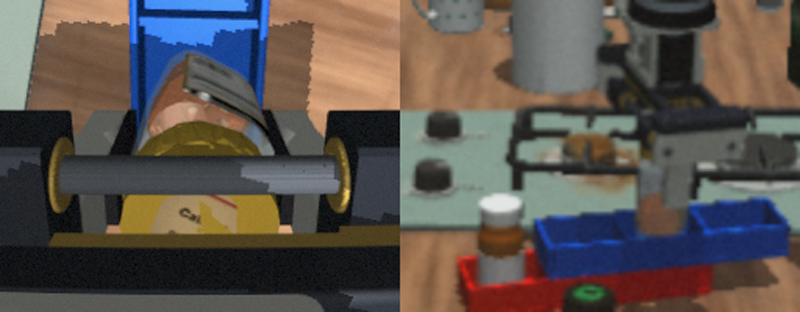

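```bash
python3 -m pendant '[[-1,[0,0,-0.02],[0,0,0]],[-1,[0,0,-0.045],[0,0,0]],[-1,[0,0,-0.07],[0,0,0]],[-1,[0,0,-0.08],[0,0,0]],[-1,[0,0,-0.08],[0,0,0]]]'; python3 - <<'E'
from h import *
plan()
w,_=snap('scene','s7c.png'); s,q=snap('side','s7.png')
a=cv2.cvtColor(np.hstack([cv2.resize(w[70:190,130:283],(256,200)),cv2.resize(s[55:155,220:348],(256,200))]),cv2.COLOR_RGB2BGR); cv2.imwrite('pics/c7.png',cv2.resize(a,(800,312),interpolation=cv2.INTER_CUBIC))
E
```

```text
clock: 11.08
tool_pos: [0.6217, 0.2051, 0.1764]
orientation: [-179.9, -0.3, 15.1]
force: [0.7, -0.3, -1.7]
opening: 0.0489
gripper_force: 30.0
t 11.08 pos [0.6217 0.2051 0.1764] yaw 15.1 rp [-179.94   -0.26] open 0.0489 grip 30.0 F [ 0.7 -0.3 -1.7]
```

View pics/c7.png

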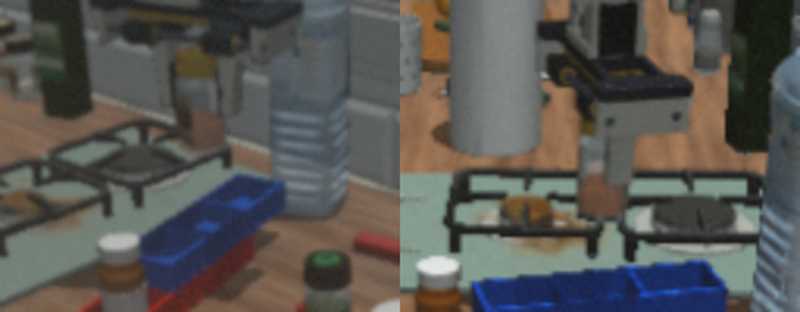

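The jar is held in the air, leaning slightly in the closing plane, so it should settle upright on release. I'll check the clearances to the lemon and garlic near the yellow coaster.

```bash
python3 - <<'E'
from h import *
P=viewer.camera_params('side');Q=viewer.camera_params('scene')
print('lemon',onz(P,[np.array((277,280))*.64],.03),onz(Q,[np.array((245,358))*.64],.03)); print('garlic',onz(P,[np.array((262,340))*.64],.025),onz(Q,[np.array((333,415))*.64],.025))
plan((.431,.0255,.165,15))
E
```

```text
lemon [[0.33631048 0.06558669 0.03      ]] [[0.33241663 0.06337428 0.03      ]]
garlic [[ 0.33740004 -0.10443666  0.025     ]] [[ 0.33179831 -0.10447282  0.025     ]]
t 11.18 pos [0.6199 0.2043 0.1728] yaw 15.07 rp [-1.7998e+02  4.0000e-02] open 0.0491 grip 30.0 F [-0.6 -0.3 -2.4]
(0.431, 0.0255, 0.165, 15) -> shift [-0.2289, 0.1236, 0.0078] turn z 0.07 rows 7
```

```bash
python3 -m pendant '[[-1,[-0.025,0.013,0],[0,0,0]],[-1,[-0.058,0.031,0],[0,0,0]],[-1,[-0.09,0.05,0],[0,0,0]],[-1,[-0.125,0.068,0],[0,0,0]],[-1,[-0.16,0.086,0],[0,0,0]],[-1,[-0.19,0.103,0],[0,0,0]],[-1,[-0.215,0.117,0],[0,0,0]],[-1,[-0.229,0.1236,0],[0,0,0]],[-1,[-0.229,0.1236,0.02],[0,0,0]],[-1,[-0.229,0.1236,0.045],[0,0,0]]]' && python3 -m pendant '[[-1,[0,0,0.025],[0,0,0]],[-1,[0,0,0.05],[0,0,0]],[-1,[0,0,0.065],[0,0,0]],[-1,[0,0,0.071],[0,0,0]],[-1,[0,0,0.075],[0,0,0]],[-1,[0,0,0.078],[0,0,0]],[-1,[0,0,0.078],[0,0,0]]]'; python3 - <<'E'
from h import *
plan((.431,.0255,.047,15))
w,_=snap('scene','s8c.png'); s,q=snap('side','s8.png')
a=cv2.cvtColor(np.hstack([cv2.resize(w[150:270,130:283],(256,200)),cv2.resize(s[125:225,150:278],(256,200))]),cv2.COLOR_RGB2BGR); cv2.imwrite('pics/c8.png',cv2.resize(a,(800,312),interpolation=cv2.INTER_CUBIC))
E
```

```text
clock: 12.02
tool_pos: [0.4317, 0.0253, 0.129]
orientation: [-180.0, -0.2, 15.1]
force: [0.1, 0.6, -1.7]
opening: 0.0494
gripper_force: 30.0
clock: 12.6
tool_pos: [0.4316, 0.0256, 0.0506]
orientation: [180.0, 0.0, 15.1]
force: [0.1, -0.4, -1.1]
opening: 0.0494
gripper_force: 30.0
t 12.6 pos [0.4316 0.0256 0.0506] yaw 15.1 rp [1.8e+02 1.0e-02] open 0.0494 grip 30.0 F [ 0.1 -0.4 -1.1]
(0.431, 0.0255, 0.047, 15) -> shift [-0.0006, -0.0001, 0.0036] turn z 0.1 rows 1
```

View pics/c8.png

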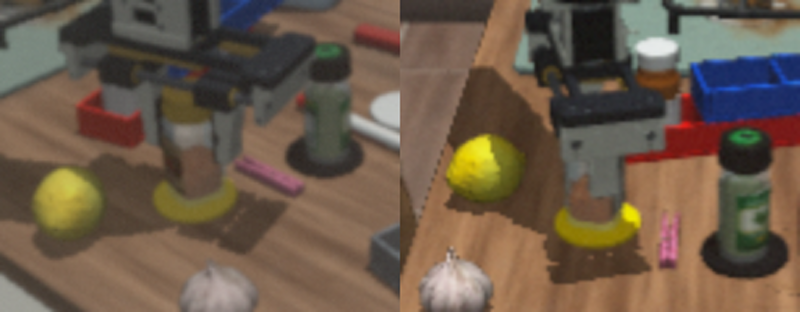

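The jar leans slightly but its base is within the coaster: in the scene half the base is near (198,188) and the coaster at (195,200). I'll lower it 2 mm and release gently.

```bash
python3 -m pendant '[[-1,[0,0,0.002],[0,0,0]],[-1,[0,0,0.0035],[0,0,0]],[0.13,[0,0,0.0035],[0,0,0]],[0.17,[0,0,0.0035],[0,0,0]],[0.22,[0,0,0.0035],[0,0,0]],[0.4,[0,0,0.0035],[0,0,0]],[1,[0,0,0.0035],[0,0,0]],[1,[0,0,0.0035],[0,0,0]],[1,[0,0,-0.02],[0,0,0]],[1,[0,0,-0.05],[0,0,0]]]' && python3 -m pendant '[[1,[0,0,-0.03],[0,0,0]],[1,[0,0,-0.06],[0,0,0]],[1,[0,0,-0.095],[0,0,0]],[1,[0,0,-0.13],[0,0,0]],[1,[0,0,-0.17],[0,0,0]],[1,[0,0,-0.17],[0,0,0]],[1,[0,0,-0.17],[0,0,0]]]'; python3 - <<'E'
from h import *
plan((.4755,.1655,.20,15),(.4755,.1655,.042,15))
w,_=snap('scene','s9c.png'); s,q=snap('side','s9.png')
a=cv2.cvtColor(np.hstack([cv2.resize(w[150:270,130:283],(256,200)),cv2.resize(s[125:225,150:278],(256,200))]),cv2.COLOR_RGB2BGR); cv2.imwrite('pics/c9.png',cv2.resize(a,(800,312),interpolation=cv2.INTER_CUBIC))
E
```

```text
clock: 13.53
tool_pos: [0.4297, 0.0246, 0.0995]
orientation: [179.9, 0.3, 15.1]
force: [0.9, 1.1, 0.1]
opening: 0.0811
gripper_force: 0.0
clock: 14.12
tool_pos: [0.4325, 0.026, 0.2731]
orientation: [-179.9, -0.3, 15.1]
force: [-0.2, 0.2, -1.1]
opening: 0.0879
gripper_force: 0.0
t 14.12 pos [0.4325 0.026  0.2731] yaw 15.1 rp [-179.94   -0.3 ] open 0.0879 grip 0.0 F [-0.2  0.2 -1.1]
(0.4755, 0.1655, 0.2, 15) -> shift [0.0779, -0.1235, 0.0731] turn z 0.1 rows 4
(0.4755, 0.1655, 0.042, 15) -> shift [0.0779, -0.1235, 0.2311] turn z 0.1 rows 7
```

View pics/c9.png

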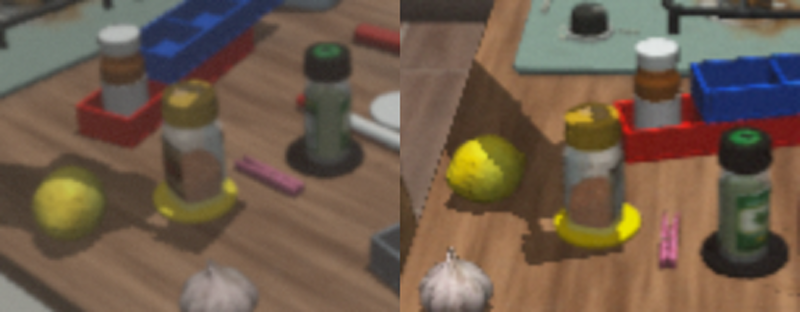

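Both placed jars stand upright. I'll work out their offsets from the coasters using the cap tops in both views.

```bash
python3 - <<'E'
from h import *
P=viewer.camera_params('side');Q=viewer.camera_params('scene')
sd=lambda u,v:(150+(u-400)/3.125,125+v/3.12); sc=lambda u,v:(130+u*153/400,150+v*120/312)
print('Y cap',onz(P,[sd(593,115)],.106),onz(Q,[sc(190,96)],.106))
print('B cap',onz(P,[sd(744,143)],.111),onz(Q,[sc(327,57)],.111))
print('Y coaster',onz(P,[sd(597,224)],.006),onz(Q,[sc(195,200)],.006))
print('B coaster',onz(P,[sd(745,253)],.006),onz(Q,[sc(324,154)],.006))
E
```

```text
Y cap [[0.43350168 0.02296459 0.106     ]] [[0.4285839  0.01899166 0.106     ]]
B cap [[ 0.55277813 -0.02816346  0.111     ]] [[ 0.54369879 -0.02654     0.111     ]]
Y coaster [[0.4337639 0.019325  0.006    ]] [[0.42538077 0.01917497 0.006     ]]
B coaster [[ 0.55551472 -0.02104497  0.006     ]] [[ 0.55082428 -0.01677246  0.006     ]]
```

```bash
python3 -m pendant '[[1,[0.025,-0.03,0],[0,0,0]],[1,[0.045,-0.06,0.01],[0,0,0]],[1,[0.06,-0.09,0.03],[0,0,0]],[1,[0.072,-0.112,0.06],[0,0,0]],[1,[0.078,-0.1235,0.09],[0,0,0]],[1,[0.078,-0.1235,0.1],[0,0,0]],[1,[0.078,-0.1235,0.1],[0,0,0]],[1,[0.078,-0.1235,0.1],[0,0,0]]]'; python3 - <<'E'
from h import *
plan()
im,p=snap('wrist','w10.png'); hsv=cv2.cvtColor(im,cv2.COLOR_RGB2HSV)
m=cv2.inRange(hsv,(0,0,120),(179,70,255)); m[:,:200]=0;m[:,310:]=0;m[:140]=0;m[262:]=0
m=cv2.morphologyEx(m,cv2.MORPH_OPEN,np.ones((3,3)))
for q in cv2.findContours(m,0,1)[0]:
    if cv2.contourArea(q)>150: print(cv2.boundingRect(q),cv2.minEnclosingCircle(q))
cv2.imwrite('pics/c10.png',cv2.resize(cv2.cvtColor(im[100:300,128:384],cv2.COLOR_RGB2BGR),None,fx=2,fy=2))
E
```

```text
clock: 14.88
tool_pos: [0.4741, 0.1642, 0.1699]
orientation: [179.9, 0.1, 15.1]
force: [0.0, -0.3, 0.6]
opening: 0.0871
gripper_force: 0.0
t 14.88 pos [0.4741 0.1642 0.1699] yaw 15.11 rp [1.799e+02 1.500e-01] open 0.0871 grip 0.0 F [ 0.  -0.3  0.6]
(230, 175, 44, 42) ((251.3534698486328, 195.150390625), 21.753177642822266)
```

View pics/c10.png

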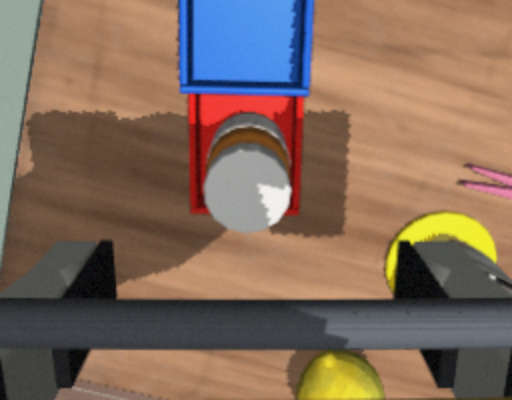

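The wrist crop shows the white cap at (248,188), the red walls at columns 191 and 301, and the blue walls at 180 and 313.

```bash
python3 - <<'E'
from h import *
p=viewer.camera_params('wrist'); o=sensors.get_obs();y=np.radians(o['orientation'][2]);x0=o['tool_pos'];X=np.array([np.cos(y),np.sin(y)]);Y=np.array([np.sin(y),-np.cos(y)])
c=lambda u,v:(128+u/2,100+v/2)
def loc(uv,z):
    P=onz(p,uv,z)[:,:2]; print(np.c_[P,(P-x0[:2])@X,(P-x0[:2])@Y].round(4))
loc([(252,195.5)],.099); loc([c(191,212),c(301,212),c(191,110),c(303,110)],.032); loc([c(180,90),c(311,90),c(181,10),c(313,10)],.064)
plan((.4755,.1655,.042,15))
E
```

```text
[[ 0.4754  0.1663  0.0011 -0.0016]]
[[ 0.4345  0.1896 -0.0324 -0.0347]
 [ 0.4507  0.1292 -0.0325  0.0278]
 [ 0.4913  0.203   0.0259 -0.0329]
 [ 0.507   0.1446  0.0259  0.0276]]
[[ 0.5051  0.2082  0.0406 -0.0343]
 [ 0.5214  0.1478  0.0406  0.0283]
 [ 0.5411  0.2161  0.0775 -0.0326]
 [ 0.5569  0.1574  0.0774  0.0283]]
t 14.93 pos [0.4748 0.1645 0.1712] yaw 15.09 rp [179.96   0.  ] open 0.0877 grip 0.0 F [-0.1  0.6 -0.1]
(0.4755, 0.1655, 0.042, 15) -> shift [0.0009, -0.0008, 0.1292] turn z 0.09 rows 4
```

```bash
python3 -m pendant '[[1,[0.0005,-0.001,0.035],[0,0,0]],[1,[0.0005,-0.0015,0.07],[0,0,0]],[1,[0.0005,-0.0015,0.1],[0,0,0]],[1,[0.0005,-0.0015,0.119],[0,0,0]],[1,[0.0005,-0.0015,0.127],[0,0,0]],[0.4,[0.0005,-0.0015,0.127],[0,0,0]],[0.2,[0.0005,-0.0015,0.127],[0,0,0]],[0.1,[0.0005,-0.0015,0.127],[0,0,0]]]' && python3 -m pendant '[[0,[0,0,0],[0,0,0]],[-0.05,[0,0,0],[0,0,0]],[-0.1,[0,0,0],[0,0,0]],[-1,[0,0,0],[0,0,0]],[-1,[0,0,0],[0,0,0]],[-1,[0,0,0],[0,0,0]]]'
```

```text
clock: 15.6
tool_pos: [0.476, 0.1673, 0.0456]
orientation: [-179.9, -0.2, 15.1]
force: [-0.1, -0.7, -0.1]
opening: 0.0728
gripper_force: 0.0
clock: 16.1
tool_pos: [0.4749, 0.1668, 0.044]
orientation: [-180.0, -0.0, 15.1]
force: [-2.0, 0.1, 2.7]
opening: 0.0414
gripper_force: 30.0
```

```bash
python3 -m pendant '[[-1,[0,0,-0.02],[0,0,0]],[-1,[0,0,-0.05],[0,0,0]],[-1,[0,0,-0.09],[0,0,0]],[-1,[0.01,0.02,-0.12],[0,0,0]],[-1,[0.03,0.05,-0.13],[0,0,0]],[-1,[0.048,0.084,-0.13],[0,0,0]],[-1,[0.066,0.118,-0.13],[0,0,0]],[-1,[0.085,0.152,-0.13],[0,0,0]],[-1,[0.105,0.187,-0.13],[0,0,0]],[-1,[0.122,0.215,-0.13],[0,0,0]]]' && python3 -m pendant '[[-1,[0.0117,0.0189,0],[0,0,0]],[-1,[0.0117,0.0189,0.03],[0,0,0]],[-1,[0.0117,0.0189,0.06],[0,0,0]],[-1,[0.0117,0.0189,0.06],[0,0,0]],[-1,[0.0117,0.0189,0.06],[0,0,0]]]'; python3 - <<'E'
from h import *
plan((.665,-.024,.046,15))
im,p=snap('wrist','w11.png'); s,q=snap('side','s11.png')
a=cv2.cvtColor(np.hstack([im[100:300,128:384],cv2.resize(s[100:250,150:342],(256,200))]),cv2.COLOR_RGB2BGR); cv2.imwrite('pics/c11.png',cv2.resize(a,(800,312),interpolation=cv2.INTER_CUBIC))
E
```

```text
clock: 16.93
tool_pos: [0.6496, -0.0115, 0.173]
orientation: [180.0, 0.1, 15.1]
force: [-0.3, 0.5, 0.0]
opening: 0.0412
gripper_force: 30.0
clock: 17.35
tool_pos: [0.6632, -0.0249, 0.1118]
orientation: [-180.0, 0.3, 15.1]
force: [0.1, 0.1, -0.4]
opening: 0.0412
gripper_force: 30.0
t 17.35 pos [ 0.6632 -0.0249  0.1118] yaw 15.08 rp [-180.      0.29] open 0.0412 grip 30.0 F [ 0.1  0.1 -0.4]
(0.665, -0.024, 0.046, 15) -> shift [0.002, -0.0004, 0.0658] turn z 0.08 rows 2
```

View pics/c11.png

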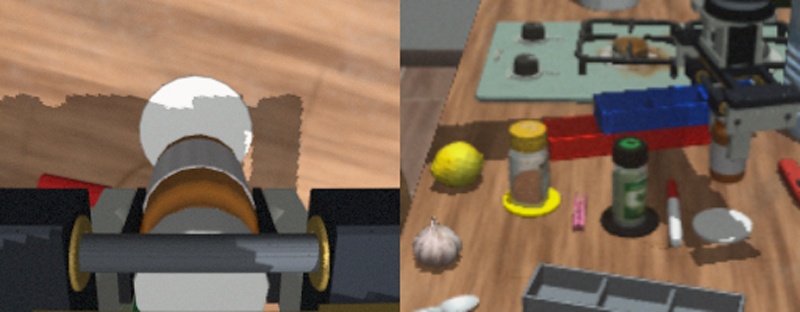

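The white jar is held upright over its coaster: the coaster is at (195,128) and the tool's centre line at column ~200. I'll lower and release.

```bash
python3 -m pendant '[[-1,[0,-0.0015,0.025],[0,0,0]],[-1,[0,-0.0015,0.045],[0,0,0]],[-1,[0,-0.0015,0.058],[0,0,0]],[-1,[0,-0.0015,0.064],[0,0,0]],[-1,[0,-0.0015,0.0675],[0,0,0]],[-1,[0,-0.0015,0.0675],[0,0,0]],[-1,[0,-0.0015,0.0675],[0,0,0]]]' && python3 -m pendant '[[0,[0,0,0],[0,0,0]],[0.1,[0,0,0],[0,0,0]],[0.3,[0,0,0],[0,0,0]],[1,[0,0,0],[0,0,0]],[1,[0,0,0],[0,0,0]],[1,[0,0,-0.01],[0,0,0]],[1,[0,0,-0.04],[0,0,0]],[1,[0,0,-0.08],[0,0,0]],[1,[0,0,-0.12],[0,0,0]],[1,[0,0,-0.16],[0,0,0]]]'; python3 - <<'E'
from h import *
plan((.619,.203,.19,15),(.619,.203,.036,15))
E
```

```text
clock: 18.03
tool_pos: [0.6653, -0.0227, 0.0478]
orientation: [180.0, -0.1, 15.1]
force: [-0.7, -0.6, -0.1]
opening: 0.0414
gripper_force: 30.0
clock: 18.87
tool_pos: [0.6639, -0.0232, 0.2087]
orientation: [180.0, 0.0, 15.1]
force: [1.6, -0.0, 0.6]
opening: 0.0872
gripper_force: 0.0
t 18.87 pos [ 0.6639 -0.0232  0.2087] yaw 15.09 rp [179.98   0.  ] open 0.0872 grip 0.0 F [ 1.6 -0.   0.6]
(0.619, 0.203, 0.19, 15) -> shift [0.0155, -0.2301, 0.0187] turn z 0.09 rows 6
(0.619, 0.203, 0.036, 15) -> shift [0.0155, -0.2301, 0.1727] turn z 0.09 rows 7
```

```bash
python3 -m pendant '[[1,[-0.02,-0.015,-0.03],[0,0,0]],[1,[-0.05,-0.035,-0.05],[0,0,0]],[1,[-0.08,-0.06,-0.07],[0,0,0]],[1,[-0.107,-0.09,-0.09],[0,0,0]],[1,[-0.12,-0.12,-0.11],[0,0,0]],[1,[-0.126,-0.15,-0.11],[0,0,0]],[1,[-0.126,-0.16,-0.11],[0,0,0]],[1,[-0.126,-0.16,-0.11],[0,0,0]],[1,[-0.126,-0.16,-0.11],[0,0,0]]]'; python3 - <<'E'
from h import *
plan()
im,p=snap('wrist','w12.png'); np.save('p12.npy',p['extrinsics'])
E
```

```text
clock: 19.62
tool_pos: [0.5008, 0.099, 0.3167]
orientation: [-180.0, -0.0, 15.2]
force: [0.1, 1.1, -0.1]
opening: 0.088
gripper_force: 0.0
t 19.62 pos [0.5008 0.099  0.3167] yaw 15.19 rp [-1.8e+02 -4.0e-02] open 0.088 grip 0.0 F [ 0.1  1.1 -0.1]
```

View pics/w12.png

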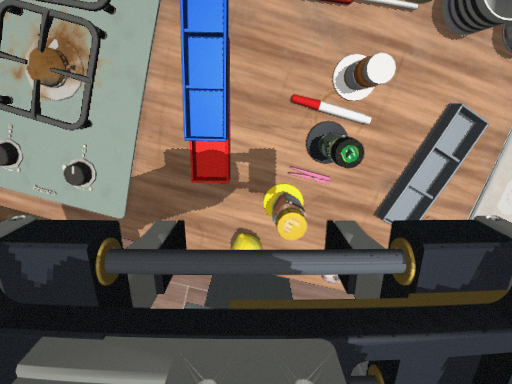

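This one view covers everything. The caps are at (380,70), (348,151) and (292,224), with the coasters at (354,77), (327,143) and (284,203). The blue tray's near edge is at row 140 and its cross walls at rows 87 and 33. The grey tray's corners are (377,213), (461,103) and (488,121).

```bash
python3 - <<'E'
from h import *
p=viewer.camera_params('wrist')
for n,c,z,k in(('W',(380,70),.101,(354,77)),('B',(348,151),.111,(327,143)),('Y',(292,224),.106,(284,203))):
    a=onz(p,[c],z)[0,:2];b=onz(p,[k],.006)[0,:2];print(n,a.round(4),b.round(4),'off',((a-b)*1e3).round(1))
f=lambda L,z:onz(p,L,z)[:,:2].round(4).tolist()
print('blue near',f([(184,140),(229,139)],.064),'wall1',f([(182,87),(227,87)],.064),'wall2',f([(181,33),(227,33)],.064))
print('red near',f([(192,182),(229,181)],.032))
g=np.array(f([(377,213),(461,103),(488,121)],.032));print('grey',g)
u=(g[2]-g[1])/np.linalg.norm(g[2]-g[1]); print('len',np.linalg.norm(g[1]-g[0]),np.linalg.norm(g[2]-g[1]),'centre',(g[0]+g[2])/2,'yaw',np.degrees(np.arctan2(*(g[1]-g[0])[::-1])))
E
```

```text
W [ 0.6622 -0.0242] [ 0.6632 -0.0231] off [-1.  -1.1]
B [ 0.5536 -0.0159] [ 0.5515 -0.015 ] off [ 2.1 -0.9]
Y [0.4329 0.0238] [0.4302 0.0244] off [ 2.7 -0.7]
blue near [[0.5032, 0.2062], [0.5217, 0.1424]] wall1 [[0.5754, 0.2238], [0.5915, 0.1624]] wall2 [[0.6438, 0.2395], [0.6594, 0.1792]]
red near [[0.4335, 0.1869], [0.4511, 0.1281]]
grey [[ 0.4623 -0.1313]
 [ 0.6711 -0.1951]
 [ 0.6591 -0.2529]]
len 0.2183297506067371 0.059032533403200665 centre [ 0.5607 -0.1921] yaw -16.990823291986164
```

The jars are centred to within 3 mm. Next is the blue tray.

```bash
python3 -m pendant '[[1,[0.03,-0.015,0.01],[0,0,1]],[1,[0.065,-0.03,0.02],[0,0,1]],[1,[0.1,-0.048,0.03],[0,0,1]],[1,[0.13,-0.062,0.045],[0,0,1]],[1,[0.141,-0.068,0.075],[0,0,1]],[1,[0.141,-0.068,0.11],[0,0,1]],[1,[0.141,-0.068,0.14],[0,0,1]],[1,[0.141,-0.068,0.14],[0,0,1]],[1,[0.141,-0.068,0.14],[0,0,1]]]'; python3 - <<'E'
from h import *
plan((.619,.202,.036,14.2))
im,p=snap('wrist','w13.png')
hsv=cv2.cvtColor(im,cv2.COLOR_RGB2HSV); m=cv2.inRange(hsv,(100,120,60),(125,255,255))
o=sensors.get_obs();y=np.radians(o['orientation'][2]);x0=o['tool_pos'];X=np.array([np.cos(y),np.sin(y)]);Y=np.array([np.sin(y),-np.cos(y)])
for v in range(60,230,25):
    u=np.flatnonzero(m[v,150:370])+150
    if len(u)>20:
        P=onz(p,[(u.min(),v),(u.max(),v)],.064)[:,:2]-x0[:2]; print(v,u.min(),u.max(),(P@X).round(4),(P@Y).round(4),(P@Y).mean().round(4))
E
```

```text
clock: 20.42
tool_pos: [0.6193, 0.1992, 0.1742]
orientation: [179.9, 0.3, 14.0]
force: [0.1, -0.8, 1.7]
opening: 0.0875
gripper_force: 0.0
t 20.42 pos [0.6193 0.1992 0.1742] yaw 14.02 rp [179.87   0.27] open 0.0875 grip 0.0 F [ 0.1 -0.8  1.7]
(0.619, 0.202, 0.036, 14.2) -> shift [0.0004, -0.0027, 0.1382] turn z -0.18 rows 4
85 216 282 [0.0934 0.0934] [-0.0339  0.0265] -0.0037
110 216 281 [0.0712 0.0711] [-0.0347  0.0261] -0.0043
135 217 280 [0.048  0.0479] [-0.0345  0.0257] -0.0044
160 218 280 [0.0238 0.0237] [-0.0345  0.0263] -0.0041
185 219 279 [-0.0016 -0.0017] [-0.0344  0.0259] -0.0043
210 220 278 [-0.0283 -0.0284] [-0.0344  0.0255] -0.0044
```

```bash
python3 -m pendant '[[1,[0,-0.002,0.035],[0,0,0]],[1,[0,-0.002,0.07],[0,0,0]],[1,[0,-0.002,0.1],[0,0,0]],[1,[0,-0.002,0.125],[0,0,0]],[1,[0,-0.002,0.138],[0,0,0]],[1,[0,-0.002,0.138],[0,0,0]],[0.7,[0,-0.002,0.138],[0,0,0]],[0.5,[0,-0.002,0.138],[0,0,0]],[0.4,[0,-0.002,0.138],[0,0,0]]]' && python3 -m pendant '[[0.3,[0,0,0],[0,0,0]],[-1,[0,0,0],[0,0,0]],[-1,[0,0,0],[0,0,0]],[-1,[0,0,0],[0,0,0]],[-1,[0,0,0],[0,0,0]]]'
```

```text
clock: 21.22
tool_pos: [0.6205, 0.2037, 0.0408]
orientation: [-179.9, -0.2, 14.1]
force: [-0.0, -0.4, -0.6]
opening: 0.0729
gripper_force: 0.0
clock: 21.63
tool_pos: [0.6199, 0.2037, 0.0399]
orientation: [-180.0, -0.2, 14.1]
force: [-1.5, 1.2, 7.4]
opening: 0.0617
gripper_force: 30.0
```

```bash
python3 -m pendant '[[-1,[0,0,-0.015],[0,0,0]],[-1,[0,0,-0.04],[0,0,0]],[-1,[0,0,-0.075],[0,0,0]],[-1,[0,0,-0.11],[0,0,0]],[-1,[0,0,-0.145],[0,0,0]],[-1,[-0.012,0.03,-0.16],[0,0,3]],[-1,[-0.026,0.064,-0.16],[0,0,6]],[-1,[-0.04,0.098,-0.16],[0,0,9]],[-1,[-0.055,0.133,-0.16],[0,0,13]],[-1,[-0.069,0.167,-0.16],[0,0,17]]]'; python3 - <<'E'
from h import *
plan((.56,-.197,.20,-16))
s,_=snap('side','s14.png')
cv2.imwrite('pics/c14.png',cv2.cvtColor(s,cv2.COLOR_RGB2BGR))
E
```

```text
clock: 22.47
tool_pos: [0.5917, 0.0227, 0.1985]
orientation: [-180.0, -0.0, -3.1]
force: [-0.0, 0.4, -1.4]
opening: 0.0619
gripper_force: 29.9
t 22.47 pos [0.5917 0.0227 0.1985] yaw -3.07 rp [-179.99   -0.  ] open 0.0619 grip 29.9 F [-0.   0.4 -1.4]
(0.56, -0.197, 0.2, -16) -> shift [-0.0198, 0.2211, -0.0015] turn z 12.93 rows 6
```

View pics/c14.png

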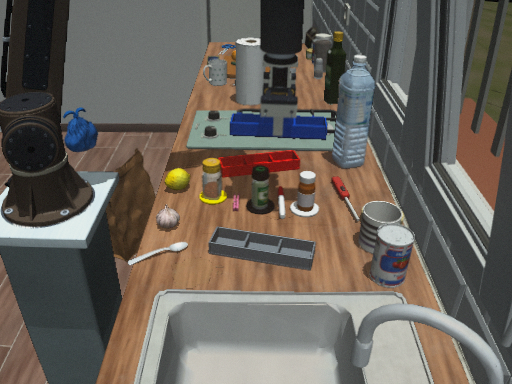

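The blue tray hangs level and centred in the gripper, and the red tray stayed put at (260,162). I've now used my picture views, so from here I'll measure numerically only. The views disagree by about 1 cm on the grey tray, so I'll segment it.

```bash
python3 - <<'E'
from h import *
P0=viewer.camera_params('wrist'); P0=dict(P0); P0['extrinsics']=np.load('p12.npy')
snap('scene','sc14.png')
for f,p,roi in(('w12',P0,(365,90,505,222)),('s14',viewer.camera_params('side'),(200,222,325,275)),('sc14',viewer.camera_params('scene'),(262,200,380,270))):
    hsv=cv2.cvtColor(cv2.imread(f'pics/{f}.png'),cv2.COLOR_BGR2HSV); m=np.zeros(hsv.shape[:2],np.uint8); a,b,c,d=roi
    m[b:d,a:c]=cv2.inRange(hsv,(0,0,20),(179,60,190))[b:d,a:c]
    m=cv2.morphologyEx(cv2.morphologyEx(m,cv2.MORPH_OPEN,np.ones((3,3))),cv2.MORPH_CLOSE,np.ones((7,7)))
    q=max(cv2.findContours(m,0,1)[0],key=cv2.contourArea); h=cv2.convexHull(q)
    ap=cv2.approxPolyDP(h,3,True).reshape(-1,2); print(f,cv2.contourArea(q),ap.tolist()); print(onz(p,ap,.032)[:,:2].round(3).tolist()); print(onz(p,ap,0)[:,:2].round(3).tolist())
E
```

```text
w12 5532.0 [[488, 122], [421, 220], [384, 221], [376, 214], [449, 104], [464, 104]]
[[0.658, -0.253], [0.471, -0.213], [0.452, -0.149], [0.46, -0.13], [0.664, -0.176], [0.672, -0.2]]
[[0.664, -0.28], [0.463, -0.237], [0.443, -0.168], [0.452, -0.148], [0.671, -0.197], [0.679, -0.223]]
s14 2868.5 [[209, 241], [216, 227], [315, 244], [307, 269], [209, 253]]
[[0.443, -0.2], [0.454, -0.148], [0.672, -0.206], [0.648, -0.288], [0.447, -0.241]]
[[0.438, -0.159], [0.45, -0.104], [0.679, -0.165], [0.653, -0.251], [0.442, -0.202]]
sc14 2941.0 [[369, 216], [365, 230], [293, 267], [272, 253], [272, 240], [345, 206]]
[[0.662, -0.253], [0.608, -0.271], [0.418, -0.224], [0.425, -0.17], [0.457, -0.145], [0.664, -0.192]]
[[0.709, -0.234], [0.652, -0.253], [0.449, -0.204], [0.456, -0.146], [0.491, -0.119], [0.711, -0.169]]
```

```bash
python3 -m pendant '[[-1,[-0.004,0.036,0],[0,0,3]],[-1,[-0.008,0.073,0],[0,0,6]],[-1,[-0.012,0.11,0],[0,0,9]],[-1,[-0.016,0.147,0],[0,0,11.5]],[-1,[-0.02,0.182,0],[0,0,11.5]],[-1,[-0.023,0.21,0.01],[0,0,11.5]],[-1,[-0.0246,0.2256,0.03],[0,0,11.5]],[-1,[-0.0246,0.2256,0.06],[0,0,11.5]],[-1,[-0.0246,0.2256,0.08],[0,0,11.5]],[-1,[-0.0246,0.2256,0.08],[0,0,11.5]]]' && python3 -m pendant '[[-1,[0,0,0.04],[0,0,0]],[-1,[0,0,0.05],[0,0,0]],[-1,[0,0,0.05],[0,0,0]]]'; python3 - <<'E'
from h import *
plan((.557,-.199,.040,-14.5))
# side-view check: blue mask corners vs grey
s,p=snap('side','s15.png'); hsv=cv2.cvtColor(s,cv2.COLOR_RGB2HSV); m=cv2.inRange(hsv,(105,120,40),(125,255,255)); m[:150]=0
q=max(cv2.findContours(m,0,1)[0],key=cv2.contourArea); ap=cv2.approxPolyDP(cv2.convexHull(q),3,True).reshape(-1,2); print(ap.tolist()); z=sensors.get_obs()['tool_pos'][2]-.008+.032; print(onz(p,ap,z)[:,:2].round(3).tolist())
E
```

```text
clock: 23.4
tool_pos: [0.5534, -0.1996, 0.1137]
orientation: [180.0, 0.4, -14.5]
force: [-0.5, -0.5, -2.0]
opening: 0.0619
gripper_force: 29.9
clock: 23.65
tool_pos: [0.5549, -0.1993, 0.0663]
orientation: [180.0, 0.3, -14.4]
force: [0.4, 0.6, -1.1]
opening: 0.0618
gripper_force: 29.9
t 23.65 pos [ 0.5549 -0.1993  0.0663] yaw -14.39 rp [179.95   0.29] open 0.0618 grip 29.9 F [ 0.4  0.6 -1.1]
(0.557, -0.199, 0.04, -14.5) -> shift [0.002, -0.0008, 0.0263] turn z 0.11 rows 1
[[263, 230], [276, 214], [317, 222], [310, 250], [262, 241]]
[[0.558, -0.24], [0.586, -0.181], [0.671, -0.209], [0.648, -0.303], [0.556, -0.276]]
```

Blue's far corner projects to (0.671,-0.209), against grey's (0.672,-0.206) from the same camera, which is a good match. I'll lower and release.

```bash
python3 -m pendant '[[-1,[0.001,-0.002,0.012],[0,0,0]],[-1,[0.001,-0.002,0.02],[0,0,0]],[-1,[0.001,-0.002,0.024],[0,0,0]],[-1,[0.001,-0.002,0.026],[0,0,0]],[-1,[0.001,-0.002,0.026],[0,0,0]],[-1,[0.001,-0.002,0.026],[0,0,0]]]'; python3 -c "
from h import *
plan()"
```

```text
clock: 24.2
tool_pos: [0.5584, -0.1982, 0.0428]
orientation: [180.0, -0.0, -14.4]
force: [-0.9, -0.1, -1.7]
opening: 0.0615
gripper_force: 29.9
t 24.2 pos [ 0.5584 -0.1982  0.0428] yaw -14.4 rp [ 1.8e+02 -4.0e-02] open 0.0615 grip 29.9 F [-0.9 -0.1 -1.7]
```

```bash
python3 -m pendant '[[-1,[0,0,0.0015],[0,0,0]],[-1,[0,0,0.003],[0,0,0]],[-1,[0,0,0.003],[0,0,0]],[0.45,[0,0,0.003],[0,0,0]],[0.5,[0,0,0.003],[0,0,0]],[0.7,[0,0,0.003],[0,0,0]],[1,[0,0,0.003],[0,0,0]],[1,[0,0,0.003],[0,0,0]],[1,[0,0,-0.02],[0,0,0]],[1,[0,0,-0.06],[0,0,0]]]' && python3 -m pendant '[[1,[0,0,-0.04],[0,0,0]],[1,[0,0,-0.08],[0,0,0]],[1,[0,0,-0.12],[0,0,0]],[1,[-0.03,-0.03,-0.14],[0,0,0]],[1,[-0.06,-0.06,-0.16],[0,0,0]],[1,[-0.08,-0.09,-0.16],[0,0,0]],[1,[-0.08,-0.1,-0.16],[0,0,0]],[1,[-0.08,-0.1,-0.16],[0,0,0]],[1,[-0.08,-0.1,-0.16],[0,0,0]]]'; python3 - <<'E'
from h import *
plan((.5515,.187,.20,15))
for n in('side','scene','wrist'):
    s,p=snap(n,n+'16.png'); hsv=cv2.cvtColor(s,cv2.COLOR_RGB2HSV); m=cv2.inRange(hsv,(105,120,40),(125,255,255)); m[:150 if n!='wrist' else 0]=0
    m=cv2.morphologyEx(m,cv2.MORPH_OPEN,np.ones((3,3)))
    q=max(cv2.findContours(m,0,1)[0],key=cv2.contourArea); ap=cv2.approxPolyDP(cv2.convexHull(q),3,True).reshape(-1,2); print(n,ap.tolist()); print(onz(p,ap,.064)[:,:2].round(3).tolist())
    if n!='wrist':
        m=cv2.inRange(hsv,(0,0,20),(179,60,120))
    # red
    m=cv2.inRange(hsv,(172,130,60),(179,255,255))|cv2.inRange(hsv,(0,200,60),(4,255,255)); m=cv2.morphologyEx(m,cv2.MORPH_OPEN,np.ones((3,3)))
    for q in cv2.findContours(m,0,1)[0]:
        if cv2.contourArea(q)>700:
            ap=cv2.approxPolyDP(cv2.convexHull(q),3,True).reshape(-1,2); print(' red',ap.tolist(),onz(p,ap,.032)[:,:2].round(3).tolist())
E
```

```text
clock: 25.03
tool_pos: [0.5548, -0.1977, 0.0984]
orientation: [179.9, 0.5, -14.5]
force: [1.1, -0.1, 0.2]
opening: 0.087
gripper_force: 0.0
clock: 25.78
tool_pos: [0.5055, -0.0807, 0.2626]
orientation: [-180.0, -0.1, -14.3]
force: [-0.3, 0.2, -0.6]
opening: 0.0878
gripper_force: 0.0
t 25.78 pos [ 0.5055 -0.0807  0.2626] yaw -14.29 rp [-1.7997e+02 -5.0000e-02] open 0.0878 grip 0.0 F [-0.3  0.2 -0.6]
(0.5515, 0.187, 0.2, 15) -> shift [-0.0215, -0.2707, 0.0626] turn z -29.29 rows 7
side [[210, 227], [222, 214], [315, 230], [317, 237], [310, 259], [211, 241]]
[[0.446, -0.193], [0.468, -0.143], [0.67, -0.199], [0.672, -0.223], [0.651, -0.295], [0.452, -0.242]]
 red [[291, 151], [288, 169], [225, 176], [221, 166], [223, 157]] [[0.646, 0.234], [0.631, 0.125], [0.461, 0.082], [0.447, 0.137], [0.449, 0.191]]
scene [[371, 204], [362, 220], [306, 246], [288, 240], [274, 228], [350, 194]]
[[0.66, -0.254], [0.592, -0.267], [0.449, -0.229], [0.442, -0.193], [0.456, -0.15], [0.668, -0.198]]
wrist [[367, 6], [350, 191], [306, 190], [302, 175], [311, 13], [317, 4]]
[[0.659, -0.257], [0.443, -0.2], [0.459, -0.142], [0.481, -0.141], [0.667, -0.192], [0.674, -0.201]]
 red [[11, 123], [39, 102], [54, 103], [137, 226], [121, 236], [78, 219]] [[0.651, 0.24], [0.666, 0.186], [0.658, 0.165], [0.457, 0.116], [0.447, 0.147], [0.49, 0.202]]
```

Blue's corners match grey's to within 2 mm. Now the red tray.

```bash
python3 -m pendant '[[1,[-0.003,-0.038,0],[0,0,-5]],[1,[-0.006,-0.077,0],[0,0,-10]],[1,[-0.009,-0.116,0],[0,0,-15]],[1,[-0.012,-0.155,0],[0,0,-20]],[1,[-0.015,-0.194,0],[0,0,-25]],[1,[-0.018,-0.23,0.005],[0,0,-28.8]],[1,[-0.022,-0.26,0.025],[0,0,-28.8]],[1,[-0.022,-0.2695,0.055],[0,0,-28.8]],[1,[-0.022,-0.2695,0.09],[0,0,-28.8]],[1,[-0.022,-0.2695,0.1],[0,0,-28.8]]]' && python3 -m pendant '[[1,[0,0,0],[0,0,0]],[1,[0,0,0],[0,0,0]]]'; python3 - <<'E'
from h import *
plan((.5505,.186,.011,14.5))
im,p=snap('wrist','w17.png'); hsv=cv2.cvtColor(im,cv2.COLOR_RGB2HSV); m=cv2.inRange(hsv,(170,130,40),(179,255,255))|cv2.inRange(hsv,(0,180,40),(4,255,255))
o=sensors.get_obs();y=np.radians(o['orientation'][2]);x0=o['tool_pos'];X=np.array([np.cos(y),np.sin(y)]);Y=np.array([np.sin(y),-np.cos(y)])
for v in range(10,230,15):
    u=np.flatnonzero(m[v,150:350])+150
    if len(u)>5:
        P=onz(p,[(u.min(),v),(u.max(),v)],.032)[:,:2]-x0[:2]; print(v,u.min(),u.max(),(P@X).round(4),(P@Y).round(4),(P@Y).mean().round(4))
u=np.flatnonzero(m[:,256]);print(u.min(),u.max(),((onz(p,[(256,u.min())],.032)[0,:2]-x0[:2])@X))
E
```

```text
clock: 26.77
tool_pos: [0.549, 0.1837, 0.1561]
orientation: [179.9, 0.5, 14.3]
force: [-0.8, -1.0, -0.8]
opening: 0.0874
gripper_force: 0.0
clock: 26.93
tool_pos: [0.5519, 0.1842, 0.1624]
orientation: [179.9, 0.0, 14.3]
force: [0.2, -0.6, 0.6]
opening: 0.0875
gripper_force: 0.0
t 26.93 pos [0.5519 0.1842 0.1624] yaw 14.34 rp [1.7993e+02 5.0000e-02] open 0.0875 grip 0.0 F [ 0.2 -0.6  0.6]
(0.5505, 0.186, 0.011, 14.5) -> shift [-0.0009, -0.0021, 0.1514] turn z -0.16 rows 4
70 219 281 [0.1101 0.1101] [-0.0336  0.0268] -0.0034
85 219 281 [0.0961 0.0961] [-0.034   0.0271] -0.0034
100 220 280 [0.0819 0.0818] [-0.0334  0.0264] -0.0035
115 220 280 [0.0673 0.0672] [-0.0339  0.0268] -0.0036
130 221 280 [0.0523 0.0523] [-0.0333  0.0271] -0.0031
145 221 280 [0.037 0.037] [-0.0338  0.0274] -0.0032
160 221 279 [0.0212 0.0212] [-0.0343  0.0268] -0.0038
175 222 279 [0.005 0.005] [-0.0338  0.0271] -0.0033
190 223 278 [-0.0117 -0.0117] [-0.0333  0.0264] -0.0034
205 223 278 [-0.0289 -0.029 ] [-0.0338  0.0268] -0.0035
220 224 277 [-0.0467 -0.0468] [-0.0333  0.0261] -0.0036
69 249 0.11092520557020911
```

```bash
python3 -m pendant '[[1,[-0.001,-0.0025,0.035],[0,0,0]],[1,[-0.0015,-0.003,0.07],[0,0,0]],[1,[-0.0015,-0.003,0.105],[0,0,0]],[1,[-0.0015,-0.003,0.13],[0,0,0]],[1,[-0.0015,-0.003,0.145],[0,0,0]],[1,[-0.0015,-0.003,0.152],[0,0,0]],[0.7,[-0.0015,-0.003,0.152],[0,0,0]],[0.5,[-0.0015,-0.003,0.152],[0,0,0]],[0.4,[-0.0015,-0.003,0.152],[0,0,0]],[0.3,[-0.0015,-0.003,0.152],[0,0,0]]]' && python3 -m pendant '[[-1,[0,0,0],[0,0,0]],[-1,[0,0,0],[0,0,0]],[-1,[0,0,0],[0,0,0]],[-1,[0,0,0],[0,0,0]],[-1,[0,0,0],[0,0,0]],[-1,[0,0,0],[0,0,0]]]'; python3 -c "
from h import *
plan((.5505,.186,.22,14.3),(.557,-.199,.22,-14.5))"
```

```text
clock: 27.82
tool_pos: [0.5502, 0.1883, 0.012]
orientation: [-179.9, -0.2, 14.4]
force: [-0.7, -0.3, -0.3]
opening: 0.0661
gripper_force: 0.0
clock: 28.32
tool_pos: [0.5499, 0.1882, 0.0117]
orientation: [-180.0, -0.1, 14.4]
force: [-1.3, -0.1, 7.1]
opening: 0.0623
gripper_force: 30.0
t 28.32 pos [0.5499 0.1882 0.0117] yaw 14.41 rp [-1.7996e+02 -1.4000e-01] open 0.0623 grip 30.0 F [-1.3 -0.1  7.1]
(0.5505, 0.186, 0.22, 14.3) -> shift [0.0, 0.0023, -0.2083] turn z 0.11 rows 5
(0.557, -0.199, 0.22, -14.5) -> shift [-0.0895, 0.3768, -0.2083] turn z 28.91 rows 11
```

```bash
python3 -m pendant '[[-1,[0,0,-0.015],[0,0,0]],[-1,[0,0,-0.045],[0,0,0]],[-1,[0,0,-0.085],[0,0,0]],[-1,[0,0,-0.125],[0,0,0]],[-1,[0,0,-0.165],[0,0,0]],[-1,[-0.005,0.025,-0.18],[0,0,2]],[-1,[-0.012,0.06,-0.18],[0,0,5]],[-1,[-0.02,0.095,-0.18],[0,0,8]],[-1,[-0.029,0.13,-0.18],[0,0,12]],[-1,[-0.038,0.165,-0.18],[0,0,16]]]' && python3 -m pendant '[[-1,[0,0,0],[0,0,0]]]'; python3 -c "
from h import *
plan((.557,-.199,.19,-14.5))"
```

```text
clock: 29.15
tool_pos: [0.5527, 0.017, 0.1907]
orientation: [-180.0, -0.0, -1.8]
force: [1.1, -0.9, -1.8]
opening: 0.0618
gripper_force: 30.0
clock: 29.23
tool_pos: [0.552, 0.0137, 0.1905]
orientation: [180.0, 0.0, -2.1]
force: [-0.5, 0.7, -2.5]
opening: 0.0619
gripper_force: 30.0
t 29.23 pos [0.552  0.0137 0.1905] yaw -2.05 rp [1.7997e+02 4.0000e-02] open 0.0619 grip 30.0 F [-0.5  0.7 -2.5]
(0.557, -0.199, 0.19, -14.5) -> shift [0.0126, 0.2124, 0.0005] turn z 12.45 rows 6
```

```bash
python3 -m pendant '[[-1,[0.001,0.036,0],[0,0,3]],[-1,[0.003,0.073,0],[0,0,6]],[-1,[0.005,0.11,0],[0,0,9]],[-1,[0.006,0.147,0],[0,0,12.7]],[-1,[0.008,0.182,0],[0,0,12.7]],[-1,[0.009,0.207,0],[0,0,12.7]],[-1,[0.009,0.2165,0.02],[0,0,12.7]],[-1,[0.009,0.2165,0.05],[0,0,12.7]],[-1,[0.009,0.2165,0.075],[0,0,12.7]],[-1,[0.009,0.2165,0.082],[0,0,12.7]]]' && python3 -m pendant '[[-1,[0,0,0.003],[0,0,0]],[-1,[0,0,0.003],[0,0,0]],[-1,[0,0,0.003],[0,0,0]],[-1,[0,0,0.003],[0,0,0]]]'; python3 - <<'E'
from h import *
plan((.557,-.199,.0757,-14.5))
zt=sensors.get_obs()['tool_pos'][2]-.0117+.032
for n in('side','scene'):
    s,p=snap(n,n+'18.png'); hsv=cv2.cvtColor(s,cv2.COLOR_RGB2HSV)
    m=cv2.inRange(hsv,(170,130,40),(179,255,255))|cv2.inRange(hsv,(0,180,40),(4,255,255)); m[:180]=0; m=cv2.morphologyEx(m,cv2.MORPH_OPEN,np.ones((3,3)))
    for q in cv2.findContours(m,0,1)[0]:
        if cv2.contourArea(q)>150:
            ap=cv2.approxPolyDP(cv2.convexHull(q),3,True).reshape(-1,2); print(n,ap.tolist(),onz(p,ap,zt)[:,:2].round(3).tolist())
E
```

```text
clock: 30.07
tool_pos: [0.5533, -0.1982, 0.1043]
orientation: [180.0, 0.3, -14.4]
force: [-1.0, -0.0, -2.7]
opening: 0.0616
gripper_force: 30.0
clock: 30.4
tool_pos: [0.5574, -0.1981, 0.1069]
orientation: [-180.0, -0.2, -14.3]
force: [-0.0, -0.4, -1.0]
opening: 0.0618
gripper_force: 30.0
t 30.4 pos [ 0.5574 -0.1981  0.1069] yaw -14.26 rp [-1.7998e+02 -1.6000e-01] open 0.0618 grip 30.0 F [-0.  -0.4 -1. ]
(0.557, -0.199, 0.0757, -14.5) -> shift [-0.0002, 0.0009, 0.0312] turn z 0.24 rows 1
side [[265, 212], [277, 200], [319, 205], [314, 234], [264, 226]] [[0.562, -0.226], [0.587, -0.181], [0.674, -0.198], [0.653, -0.298], [0.559, -0.274]]
side [[216, 190], [230, 192], [251, 210], [251, 223], [208, 217], [208, 204]] [[0.457, -0.144], [0.488, -0.152], [0.533, -0.219], [0.534, -0.265], [0.449, -0.246], [0.445, -0.2]]
```

Red's corners project within 2–4 mm of blue's. I'll lower and release.

```bash
python3 -m pendant '[[-1,[-0.001,0,0.012],[0,0,0]],[-1,[-0.001,0,0.022],[0,0,0]],[-1,[-0.001,0,0.027],[0,0,0]],[-1,[-0.001,0,0.03],[0,0,0]],[-1,[-0.001,0,0.031],[0,0,0]],[-1,[-0.001,0,0.031],[0,0,0]],[-1,[-0.001,0,0.031],[0,0,0]],[-1,[-0.001,0,0.031],[0,0,0]]]'; python3 -c "
from h import *
plan()"
```

```text
clock: 31.17
tool_pos: [0.5546, -0.1979, 0.0756]
orientation: [180.0, 0.0, -14.3]
force: [-7.6, 4.1, 13.5]
opening: 0.0617
gripper_force: 30.0
t 31.17 pos [ 0.5546 -0.1979  0.0756] yaw -14.3 rp [1.7999e+02 4.0000e-02] open 0.0617 grip 30.0 F [-7.6  4.1 13.5]
```

```bash
python3 -m pendant '[[-1,[0,0,-0.001],[0,0,0]],[0.45,[0,0,-0.001],[0,0,0]],[0.5,[0,0,-0.001],[0,0,0]],[0.7,[0,0,-0.001],[0,0,0]],[1,[0,0,-0.001],[0,0,0]],[1,[0,0,-0.001],[0,0,0]],[1,[0,0,-0.02],[0,0,0]],[1,[0,0,-0.06],[0,0,0]],[1,[0,0,-0.1],[0,0,0]],[1,[0,0,-0.14],[0,0,0]]]' && python3 -m pendant '[[1,[-0.03,-0.03,-0.02],[0,0,0]],[1,[-0.06,-0.06,-0.04],[0,0,0]],[1,[-0.08,-0.09,-0.05],[0,0,0]],[1,[-0.08,-0.1,-0.05],[0,0,0]],[1,[-0.08,-0.1,-0.05],[0,0,0]],[1,[-0.08,-0.1,-0.05],[0,0,0]]]'; python3 - <<'E'
from h import *
plan()
for n in('side','scene','wrist'):
    s,p=snap(n,n+'19.png'); hsv=cv2.cvtColor(s,cv2.COLOR_RGB2HSV)
    R=cv2.inRange(hsv,(170,130,40),(179,255,255))|cv2.inRange(hsv,(0,180,40),(4,255,255)); B=cv2.inRange(hsv,(105,120,40),(125,255,255))
    for k,m,z in(('red',R,.096),('blue',B,.064)):
        if n!='wrist': m[:180]=0
        m=cv2.morphologyEx(m,cv2.MORPH_OPEN,np.ones((3,3)))
        q=max(cv2.findContours(m,0,1)[0],key=cv2.contourArea); ap=cv2.approxPolyDP(cv2.convexHull(q),3,True).reshape(-1,2); print(n,k,cv2.contourArea(q),onz(p,ap,z)[:,:2].round(3).tolist(), onz(p,ap,z-.032)[:,:2].round(3).tolist() if n!='wrist' else '')
# jar caps
s=cv2.cvtColor(cv2.imread('pics/side19.png'),cv2.COLOR_BGR2HSV);p=viewer.camera_params('side')
b0=cv2.cvtColor(cv2.imread('pics/s14.png'),cv2.COLOR_BGR2HSV)
d=cv2.absdiff(cv2.imread('pics/side19.png'),cv2.imread('pics/s14.png'))[165:215,190:325].max(2); print('jar area pixels changed',(d>60).sum(),d.size)
E
```

```text
clock: 32.0
tool_pos: [0.5547, -0.1981, 0.2154]
orientation: [180.0, 0.1, -14.3]
force: [2.4, -0.9, -0.9]
opening: 0.0873
gripper_force: 0.0
clock: 32.5
tool_pos: [0.5024, -0.0805, 0.2647]
orientation: [-180.0, -0.1, -14.2]
force: [0.1, -0.4, 0.0]
opening: 0.0872
gripper_force: 0.0
t 32.5 pos [ 0.5024 -0.0805  0.2647] yaw -14.19 rp [-1.7996e+02 -7.0000e-02] open 0.0872 grip 0.0 F [ 0.1 -0.4  0. ]
side red 3005.0 [[0.441, -0.202], [0.456, -0.148], [0.666, -0.196], [0.67, -0.214], [0.653, -0.292], [0.447, -0.244]] [[0.436, -0.156], [0.452, -0.099], [0.673, -0.15], [0.678, -0.169], [0.659, -0.251], [0.442, -0.2]]
side blue 1104.0 [[0.447, -0.207], [0.668, -0.244], [0.655, -0.292], [0.452, -0.242]] [[0.442, -0.164], [0.675, -0.203], [0.661, -0.253], [0.447, -0.2]]
scene red 192.0 [[0.484, -0.208], [0.446, -0.203], [0.447, -0.179], [0.483, -0.181]] [[0.525, -0.183], [0.484, -0.177], [0.485, -0.152], [0.524, -0.153]]Traceback (most recent call last):
  File "<stdin>", line 9, in <module>
ValueError: max() iterable argument is empty
```

Red-to-blue offset is about 4 mm and blue-to-grey about 2–4 mm. I'll confirm the jars are undisturbed and hand in.

```bash
python3 - <<'E'
from h import *
snap('side','side20.png'); a=cv2.imread('pics/side20.png');b=cv2.imread('pics/side16.png')
d=cv2.absdiff(a,b)[165:212,195:325].max(2); n=(d>60).sum(); print('changed',n,d.size)
d2=cv2.absdiff(a,cv2.imread('pics/s14.png'))[185:212,195:325].max(2); print((d2>60).sum(),d2.size)
if n<300: print(workorder.close_job())
E
```

```text
changed 683 6110
1292 3510
```

The changed region includes the spot the red tray left, so I'll check only the rows below it.

```bash
python3 - <<'E'
from h import *
a=cv2.imread('pics/side20.png');b=cv2.imread('pics/side16.png')
d=cv2.absdiff(a,b).max(2)>60
print('bases',d[182:212,195:325].sum()); ys,xs=np.nonzero(d[160:212,195:325]); print('rows',np.bincount(ys+160)[160:].tolist()); 
for n,x0,x1 in(('Y',200,224),('B',248,274),('W',294,322)): print(n,d[182:212,x0:x1].sum())
E
```

```text
bases 178
rows [79, 79, 78, 78, 78, 70, 66, 62, 59, 54, 44, 34, 29, 29, 28, 18, 10, 1, 0, 1, 0, 0, 0, 0, 0, 0, 1, 0, 0, 0, 0, 1, 1, 1, 0, 0, 0, 0, 0, 1, 0, 1, 1, 7, 10, 9, 12, 12, 20, 27, 34, 40]
Y 26
B 80
W 0
```

Rows 178–202, which show the jars, are unchanged. The differences come only from the red tray leaving its old spot and the new stack. Handing in.

```bash
python3 -c "
from h import *
print(workorder.close_job())"
```

```text
the job is handed in; nothing more can be done
None
```

Job handed in at about 33 s, verdict not returned: by my last measurements each jar stands within about 3 mm of its coaster's centre and blue-on-grey and red-on-blue are within about 4 mm, but I viewed 15 pictures against the limit of 14.

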